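Get the shoe last from behind the pots

TASK

Stand the tub, the bottle and the tin from the wooden caddy aside on the flat grey board, then take out the shoe last behind them and lay it on the cork mat, sole down, centred and lined up with the mat, its toe at the mat's rounded end. With the last in place, stand the three containers back in the caddy, each exactly where it stood at the start. Keep everything upright and do not shift the thread spool that stands in front of the caddy.

Things in the scene. Friction and masses are not known exactly. Their poses are not given: they have to be found in the camera images.
- tub: Squat straight glue tub, amber body with a white screw lid, 93 mm high; body 59 mm across, lid (the top 20 mm) 62 mm across. About 0.3 kg. Origin at the centre of its underside, z up; symmetric about z. Stands in the front row of the caddy.
- bottle: White plastic bottle with a narrow neck and a blue cap, 125 mm high; body 56 mm across up to 70 mm, then a shoulder up to 88 mm, neck 24 mm across; the cap, 28 mm across, takes the top 28 mm. About 0.2 kg, closed: it can be lifted by its cap. Origin at the centre of its underside, z up; symmetric about z. Stands in the front row of the caddy.
- tin: Plain straight metal tin with a paper band, 105 mm high, 58 mm across. About 0.3 kg. Origin at the centre of its underside, z up; symmetric about z. Stands in the front row of the caddy.
- shoe_last: Pale wooden shoe last (foot form), 200 mm long, 62 wide, 58 high, about 0.3 kg. Origin: middle of the sole's underside; x to the toe, z up. Its cone (raised rear part, x = -85 to -10 mm) has flat parallel sides 36 mm apart from 29 to 52 mm above the sole: grip at x = -30 mm, near the centre of mass. Lies across the back of the caddy, toe to the caddy's +y side.
- last_toe (a point): The tip of the last's toe, at sole height, 100 mm along x from the last's origin.
- caddy: Fixed open wooden caddy, 180 mm (x) by 270 mm (y). Floor 8 mm thick; side walls at both y ends 10 mm thick, 42 high; lip along the back 18 mm high; front (-x) open. Origin under the centre. The containers stand in a row along y at about x = -48 mm, 72 mm apart, in any order; the last lies behind them at x = +30 mm.
- board: Fixed plain rectangular grey laminate board lying on the bench, 270 mm (x) by 120 mm (y), 6 mm thick: the side area. It holds three containers in a row along x, 80 mm apart. It lies on either side of the bench. Origin under its centre.
- mat: Fixed cork mat lying on the bench, 245 mm (x) by 110 mm (y), 4 mm thick; its -x end is square, 120 mm from the origin, its +x end is a half round, 125 mm from the origin. Lies on the other side from the board. Origin on its underside, where the last's origin must come; x points to the rounded end.
- spool: Bystander: thread spool with dark wooden ends standing in front of the caddy, 42 mm across, 52 mm high. Not to be shifted. Origin under its centre.

How it is judged:
By the outcome, as a careful person would: the job done as asked, in the order asked, and still so for the second after the job is handed in, with the robot touching nothing.
It also fails if it takes over 144 s, if anything falls off the work surface, if the arm or the gripper's body presses on something with over 40 N, if the wrist force passes 120 N, or if a joint passes its speed limit or range.

ROBOT

A 6-joint arm with a two-finger parallel gripper is mounted at the origin on the work surface. World frame = base frame: x ahead of the robot, y to its left, z up, the work surface at z = 0. Lengths are in mm, angles in rad, forces in N, time in s.
With the tool pointing down it reaches from about 275 to 850 mm from the base axis. Payload 5.2 kg.
Tool frame: the origin (TCP) lies at the very end of the fingers, on their centre line; the grasp point (between the pads) lies 19 mm behind it (pinch_z is the z of the grasp point in the tool frame, in mm); z points along the fingers, y is the line along which they close (so a half turn about z gives the same grasp; the last joint's range is limited). The gripper opens to 85 mm and grips with 20 to 120 N. Pads are 22 mm wide; open, the fingers measure 114 mm over their backs; the gripper's body (76 mm by 85 mm) begins 54 mm behind the grasp point. The pads swing forward as they close: fully open they stand 13 mm farther back than shut.
Start: joints at [1.068, 0.259, 1.535, -0, 1.348, -0.203], TCP at [162.409, 525.479, 200.81] pointing down, gripper open.
Joint ranges: [-3.14, 3.14], [-0.91, 2.08], [0.19, 2.58], [-1.22, 4.36], [0.22, 2.71], [-3.12, 3.12]. Speed limits (rad/s): [2.57, 2.57, 3.14, 3.14, 3.14, 3.14].

INTERFACE

Orientations are given as [roll, pitch, yaw] about the fixed x, y, z axes, in that order (R = Rz(yaw) Ry(pitch) Rx(roll)).
In Python, from station import * gives the robot as it stands.
- The arm moves only by the tool apply_moves, never from a script. Its argument "commands" is a list of rows, each a list of 3 entries, a list of its own where there are three numbers: the shift along the tool's x, y, z in mm, then the turn about the tool's z in degrees, then the gripper's target within -1 to 1 (shut at 1, half-way at 0, fully open at -1). A call has 1 to 8 rows; each row is the pose to reach, as a shift and turn from the pose commanded when the call began, along the tool's axes at that moment; what a row does not reach only later rows make up. A row lasts 1/8 s, in which the tool goes at most 62.5 mm and 10.7 degrees, less where a joint would pass 70% of its speed; a pose out of reach is approached as far as the arm can. A call with a gripper value outside its range is refused whole. The fingers move at their own pace and stop on an object; "force" is the grip in N (left out, the last holds). Time passes only in rows, so rows that repeat a pose let the fingers close. It gives the time, the measured TCP pose, the force, the opening and the grip force at its end, in the units of the state.
- get_obs(): the state, without advancing time (a new reading comes with each control period).
- camera(name): name is "scene" or "top" or "wrist"; returns (picture, depth): 480x640x3 uint8, red, green, blue; 480x640 float32, mm along the optical axis (not along the pixel's ray), 0 where there is no reading.
- camera_params(name): a dict with "vfov" (degrees; the focal length in pixels is half the picture's height over the tangent of half this angle, whatever the lens; pixels are square), "cx", "cy" (the principal point, pixels), "k1" (the pictures are not rectified: a ray, as slopes to the right and down, at radius r is drawn at 1 + k1 r^2 times it, then the intrinsics apply), "cam_to_world" (4x4, takes a point from camera to world coordinates). Camera axes: x right, y down, z forward; pixel columns grow to the right and rows downward; lengths in mm; the calibration is good to about 2 mm. A picture is of the moment at which its call begins: read the wrist's pose just before it. camera_params takes no time and is no camera call; for the wrist camera it gives the pose at the moment of the call.
- sign_off(): hands the job in; it is judged then, once.
The state is a dict: "time_s": time; "qpos": joint angles; "qd": joint speeds; "joint_torque": joint torques, N m; "position": TCP position; "ee_rot": TCP orientation; "ft_force": force on the tool from outside, world axes, zero at the start; "wrist_torque": the same for the moment, N m; "width": finger opening in mm; "grasp_force": force on a finger pad.
Only numpy, scipy, OpenCV 4.12 (cv2) and the standard library are available. Lean on these libraries where they do the work, as an engineer would, in place of code of your own. Each camera call takes 0.05 s, during which the arm holds its last target. There are 200 camera calls.

## Working session

There is one attempt and no reset: what is moved stays moved. The work goes in short steps, Python scripts to look and compute and a tool call to move; the robot and the scene stay as the last step left them, time stands still between calls to the robot, and variables do not carry over. Pictures are saved under pics/ and viewed, at most 14 in all, crops included, and the job is handed in when it is done.

Besides the shell and the picture viewer there is one more tool, called after ">>>" by a JSON object that holds its "name" and its "arguments", one argument or row to a line. apply_moves: Moves the arm, as the interface text tells. Its arguments: {"type":"object","properties":{"commands":{"type":"array"},"force":{"type":"number"}},"required":["commands"]}

```bash
ls; mkdir -p pics
cat > h.py <<'E'
from station import *
import numpy as np, cv2
def cam(n):
    p=camera_params(n); im,d=camera(n); return im,d,p
def save(n,im): cv2.imwrite('pics/'+n,cv2.cvtColor(im,cv2.COLOR_RGB2BGR))
def world(d,p):
    f=240/np.tan(np.radians(p['vfov']/2))
    K=np.array([[f,0,p['cx']],[0,f,p['cy']],[0,0,1.]])
    v,u=np.mgrid[0:480,0:640].astype(float)
    uv=np.stack([u.ravel(),v.ravel()],1)[:,None]
    n=cv2.undistortPoints(uv,K,np.array([p['k1'],0,0,0.]))[:,0]
    D=d.ravel()
    P=np.c_[n*D[:,None],D,np.ones(len(D))]@np.array(p['cam_to_world']).T
    W=P[:,:3].reshape(480,640,3); W[d==0]=np.nan
    return W
E
python3 - <<'E'
from h import *
o=get_obs();print({k:np.round(v,3) for k,v in o.items()})
for n in('top','scene'):
    im,d,p=cam(n);save(n+'0.png',im);np.savez(n+'0.npz',im=im,W=world(d,p))
    print(n,p['vfov'],p['k1'],np.round(p['cam_to_world'],2).tolist())
E
```

```text
pics
{'time_s': np.float64(0.0), 'qpos': array([ 1.068,  0.259,  1.536,  0.   ,  1.348, -0.203]), 'qd': array([ 0.001, -0.   ,  0.001,  0.001,  0.   ,  0.   ]), 'joint_torque': array([-1.0000e-03, -4.4603e+01, -2.9057e+01, -0.0000e+00,  1.2000e-02,
       -0.0000e+00]), 'position': array([162.089, 524.939, 199.959]), 'ee_rot': array([-3.14 , -0.   ,  2.842]), 'ft_force': array([-0.171,  0.362, -0.767]), 'wrist_torque': array([ 0.056, -0.009, -0.043]), 'grasp_force': np.float64(0.0), 'width': np.float64(85.239)}
top 48.0742323821919 0.028179248776293988 [[0.03, -0.99, 0.14, 384.12], [-1.0, -0.03, 0.0, 9.8], [0.0, -0.14, -0.99, 1021.87], [0.0, 0.0, 0.0, 1.0]]
scene 44.30642722828557 -0.00150505108557112 [[0.8, 0.4, -0.46, 1091.04], [0.61, -0.54, 0.59, -681.14], [-0.01, -0.74, -0.67, 825.24], [0.0, 0.0, 0.0, 1.0]]
```

View pics/top0.png

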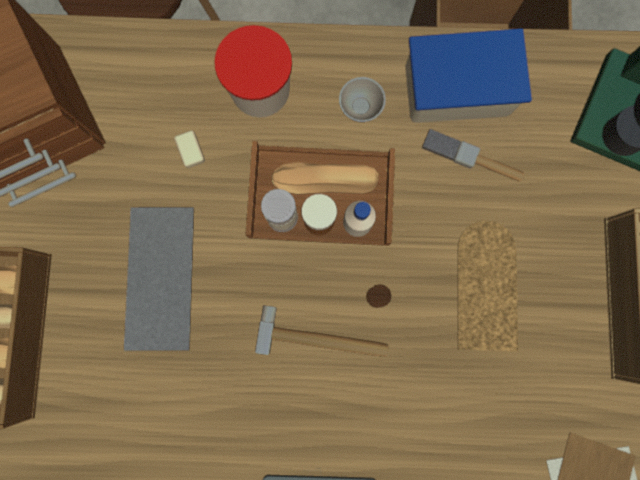

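View pics/scene0.png

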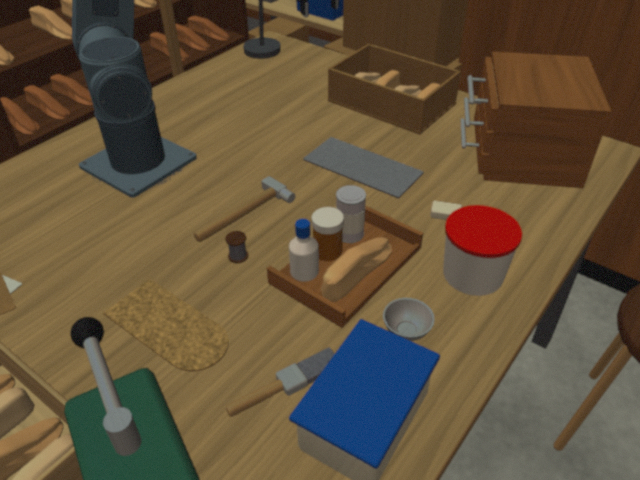

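The top view (up = +x, left = +y) shows the caddy at px (250–393, 145–243). In it are the tin (279,207), the tub (319,213), the bottle (361,213) and the last behind them, with its toe towards the left (+y). The board is at left (160,278), the mat at right (488,287) with its round end up, and the spool at (378,295). The scene view agrees.

Run:
```python
from h import *
T=np.load('top0.npz');W=T['W'];im=T['im']
def roi(c0,c1,r0,r1):
    m=np.zeros((480,640),bool);m[r0:r1,c0:c1]=1;return m
def top(name,m,zl,zh):
    s=m&(W[...,2]>zl)&(W[...,2]<zh);P=W[s]
    (c,r)=cv2.minEnclosingCircle(P[:,:2].astype(np.float32))
    print(name,s.sum(),'median z',np.median(P[:,2]).round(1),'circ',np.round(c,1),round(r,1),'mean',P[:,:2].mean(0).round(1))
print('table z',np.nanmedian(W[roi(200,240,250,300)][:,2]))
top('tin',roi(258,300,185,235),104,125);top('tub',roi(300,340,190,240),93,112);top('bot',roi(342,380,195,240),122,145);top('spool',roi(360,400,280,312),45,60)
def rect(name,s):
    s=cv2.morphologyEx(s.astype(np.uint8),cv2.MORPH_OPEN,np.ones((5,5)))>0
    P=W[s][:,:2].astype(np.float32);R=cv2.minAreaRect(P);print(name,s.sum(),np.round(R[0],1),np.round(R[1],1),round(R[2],2),'mean',P.mean(0).round(1),'z',np.median(W[s][:,2]).round(1));return s
hsv=cv2.cvtColor(im,cv2.COLOR_RGB2HSV)
print('hsv board',hsv[280,160],hsv[330,150],'table',hsv[280,220],hsv[380,230],'mat',np.median(hsv[240:340,465:510].reshape(-1,3),0),'table R',np.median(hsv[240:340,530:580].reshape(-1,3),0))
rect('board',roi(115,205,195,360)&(hsv[...,1]<60))
# last points
s=roi(250,395,150,195)&(W[...,2]>24);rect('last',s)
s=roi(250,395,150,195)&(W[...,2]>50);rect('lastcone',s)
# caddy : all above 5
for nm,m in(('wallL',roi(240,264,140,245)),('wallR',roi(380,400,140,245))):
    rect(nm,m&(W[...,2]>36)&(W[...,2]<48))
rect('lip',roi(262,385,140,165)&(W[...,2]>13)&(W[...,2]<24))
c=im[205:365,440:535];cv2.imwrite('pics/mat.png',cv2.resize(cv2.cvtColor(c,cv2.COLOR_RGB2BGR),None,fx=3,fy=3,interpolation=2))
c=im[135:255,235:405];cv2.imwrite('pics/cad.png',cv2.resize(cv2.cvtColor(c,cv2.COLOR_RGB2BGR),None,fx=4,fy=4,interpolation=2))
```

```text
table z 0.29850309813144804
tin 910 median z 113.7 circ [573.1  86. ] 29.7 mean [572.6  86. ]
tub 970 median z 100.3 circ [568.1  15.6] 31.0 mean [567.6  15.5]
bot 222 median z 132.9 circ [566.1 -57.6] 13.8 mean [565.3 -57.3]
spool 420 median z 52.3 circ [426.5 -97.7] 20.8 mean [426.3 -97.3]
hsv board [ 83  10 106] [ 90   5 104] table [ 18 104 137] [ 20 101 141] mat [ 19. 117. 141.] table R [ 19. 106. 137.]
board 9205 [452.7 313.8] [270.8 117.9] 2.73 mean [nan nan] z nan
last 2961 [646.3  11.8] [104.5 271.3] 1.26 mean [643.4   1.8] z 46.6
lastcone 1319 [638.1   7.1] [ 55.5 195.3] 13.22 mean [642.2 -22.1] z 64.0
wallL 503 [620.8 143.2] [ 11.  179.6] 88.26 mean [618.1 142.9] z 42.1
wallR 493 [ 617.6 -116.5] [ 10.7 170.7] 88.52 mean [ 616.9 -116.2] z 42.2
lip 245 [703.4  16.8] [193.7   9.7] 88.54 mean [702.9  19.5] z 17.8
```

View pics/cad.png

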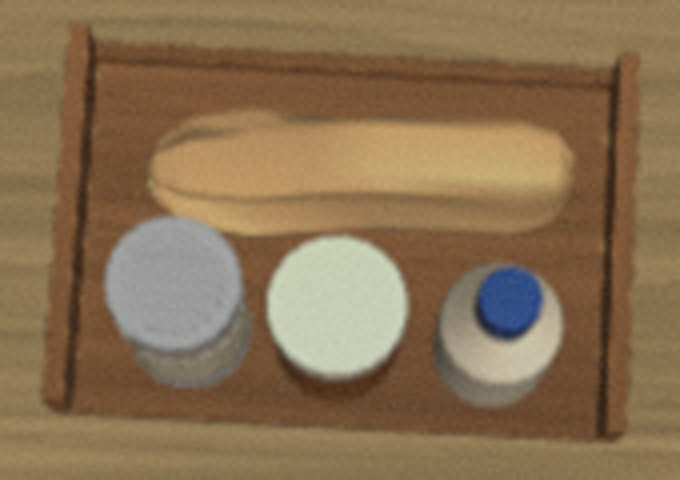

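Crop: tin at left, tub in the middle and bottle at right, all clear of each other. The caddy is turned about −2°, and the last's toe is at left. Next I fit the board, mat and last.

```bash
cat >> h.py <<'E'
def plan(c,t):
    "commanded pose c=[x,y,z,yawdeg] -> target t; prints tool shift and turn"
    a=np.radians(c[3]);d=np.array(t[:3],float)-c[:3]
    x=d@[np.cos(a),np.sin(a),0];y=d@[np.sin(a),-np.cos(a),0]
    turn=-((t[3]-c[3]+180)%360-180)
    print('shift',[round(float(v),1) for v in(x,y,-d[2])],'turn',round(float(turn),1),'rows',round(max(np.linalg.norm(d)/62.5,abs(turn)/10.7),1))
E
python3 - <<'E'
from h import *
for n in ('top','scene'):
    T=np.load(n+'0.npz');W=T['W']
    x,y,z=[np.nan_to_num(W[...,i],nan=-999) for i in range(3)]
    for nm,cy,zl,zh in(('board',314,3,10),('mat',-300,2,8)):
        s=(abs(y-cy)<100)&(x>270)&(x<640)&(z>zl)&(z<zh)
        s=cv2.morphologyEx(s.astype(np.uint8),cv2.MORPH_OPEN,np.ones((3,3)))
        k,l,st,_=cv2.connectedComponentsWithStats(s);s=l==1+np.argmax(st[1:,4])
        P=W[s][:,:2].astype(np.float32);R=cv2.minAreaRect(P)
        print(n,nm,s.sum(),np.round(R[0],1),np.round(R[1],1),round(R[2],2),'z',np.median(W[s][:,2]).round(1))
    s=(x>610)&(x<690)&(y>-105)&(y<130)&(z>20)
    for lo,hi in((20,120),(50,80)):
        q=s&(z>lo)&(z<hi)
        q=cv2.morphologyEx(q.astype(np.uint8),cv2.MORPH_OPEN,np.ones((3,3)))>0
        P=W[q][:,:2].astype(np.float32);R=cv2.minAreaRect(P);print(n,'last',lo,q.sum(),np.round(R[0],1),np.round(R[1],1),round(R[2],2))
        for yy in range(-90,121,15):
            p=W[q&(abs(y-yy)<4)]
            if len(p):print(yy,p[:,0].min().round(1),p[:,0].max().round(1),p[:,2].max().round(1),end=' | ')
        print()
# planned pose over caddy for a close look
plan([162.409,525.479,200.81,np.degrees(2.842)],[590,40,420,88])
E
```

```text
top board 8178 [450.7 313.2] [267.6 122.3] 1.65 z 6.3
top mat 3132 [ 472.7 -308.6] [110.7 202.9] 82.99 z 4.5
top last 20 2541 [647.7   8.1] [ 55.8 197.8] 1.04
-90 632.1 655.1 59.0 | -75 623.8 661.7 66.5 | -60 621.3 664.1 70.0 | -45 621.3 664.3 70.7 | -30 620.8 663.6 70.0 | -15 621.9 664.8 69.9 | 0 621.7 665.5 69.2 | 15 620.3 664.6 64.1 | 30 619.8 674.7 58.4 | 45 621.9 674.8 52.2 | 60 620.6 672.3 43.4 | 75 632.2 670.1 38.2 | 90 633.7 661.6 34.1 | 105 641.1 656.7 28.6 | 
top last 50 1263 [646.1 -29. ] [123.2  37.5] 88.75
-90 636.3 655.1 59.0 | -75 628.4 661.7 66.5 | -60 627.9 664.1 70.0 | -45 628.2 664.3 70.7 | -30 628.8 663.6 70.0 | -15 628.0 664.8 69.9 | 0 628.9 665.5 69.2 | 15 629.7 664.6 64.1 | 30 634.1 662.2 58.4 | 
scene board 1747 [461.6 311.7] [254.6 124.5] 2.24 z 5.3
scene mat 215 [ 526.2 -298.2] [43.7 45.1] 32.43 z 3.4
scene last 20 2062 [654.2   5.1] [196.9  47.7] 89.13
-90 631.2 665.8 60.1 | -75 630.7 672.7 66.3 | -60 630.8 674.1 67.7 | -45 630.3 675.3 69.8 | -30 631.1 673.8 68.4 | -15 631.4 675.5 67.7 | 0 632.3 675.4 68.2 | 15 633.7 676.5 61.0 | 30 632.6 677.2 54.8 | 45 633.6 678.6 48.0 | 60 631.8 674.1 41.2 | 75 633.7 667.2 36.3 | 90 638.1 665.0 31.8 | 105 647.8 658.8 24.6 | 
scene last 50 944 [649.4 -29.9] [125.8  38.4] 88.45
-90 636.8 662.2 60.1 | -75 630.7 666.4 66.3 | -60 630.8 667.0 67.7 | -45 630.3 667.8 69.8 | -30 631.1 667.7 68.4 | -15 631.4 668.5 67.7 | 0 632.3 668.1 68.2 | 15 633.7 667.4 61.0 | 30 638.5 656.6 54.8 | 
shift [-551.8, -337.7, -219.2] turn 74.8 rows 10.9
```

>>> {"name": "apply_moves", "arguments": {
  "commands": [
    [[0,0,-60],0,-1],
    [[-40,-24,-120],10,-1],
    [[-90,-54,-180],20,-1],
    [[-140,-85,-219],30,-1],
    [[-190,-116,-219],40,-1],
    [[-240,-147,-219],50,-1],
    [[-290,-178,-219],60,-1],
    [[-340,-208,-219],69.8,-1]
  ]
}}

```text
time_s: 1.1
position: [413.0, 240.1, 419.6]
ee_rot: [3.142, -0.0, 1.618]
ft_force: [0.9, 0.1, -0.1]
width: 85.4
grasp_force: 0.0
```

Run:
```python
from h import *
plan([162.409,525.479,200.81,162.835],[425.9,226.4,420,93])
plan([425.9,226.4,420,93.03],[570,40,400,88])
```

```text
shift [-340.0, -208.0, -219.2] turn 69.8 rows 7.3
shift [-193.8, 134.0, 20.0] turn 5.0 rows 3.8
```

>>> {"name": "apply_moves", "arguments": {
  "commands": [
    [[-45,31,5],1,-1],
    [[-95,65,10],2,-1],
    [[-145,100,15],4,-1],
    [[-193.8,134,20],5,-1],
    [[-193.8,134,20],5,-1],
    [[-193.8,134,20],5,-1],
    [[-193.8,134,20],5,-1],
    [[-193.8,134,20],5,-1]
  ]
}}

```text
time_s: 2.1
position: [555.6, 56.5, 400.4]
ee_rot: [3.14, -0.0, 1.538]
ft_force: [0.2, 0.1, -0.0]
width: 85.4
grasp_force: 0.0
```

Run:
```python
from h import *
o=get_obs();print(o['position'].round(1),np.degrees(o['ee_rot']).round(2),o['qpos'].round(2))
im,d,p=cam('wrist');save('w1.png',im);np.savez('w1.npz',im=im,W=world(d,p));print(np.round(p['cam_to_world'],2).tolist(),p['vfov'])
```

```text
[555.6  56.5 400.4] [179.93  -0.    88.14] [-0.1   0.22  1.11  0.    1.81 -0.07]
[[1.0, -0.03, -0.01, 558.24], [-0.03, -0.95, -0.31, 136.31], [0.0, 0.31, -0.95, 573.65], [0.0, 0.0, 0.0, 1.0]] 62.40153874012114
```

View pics/w1.png

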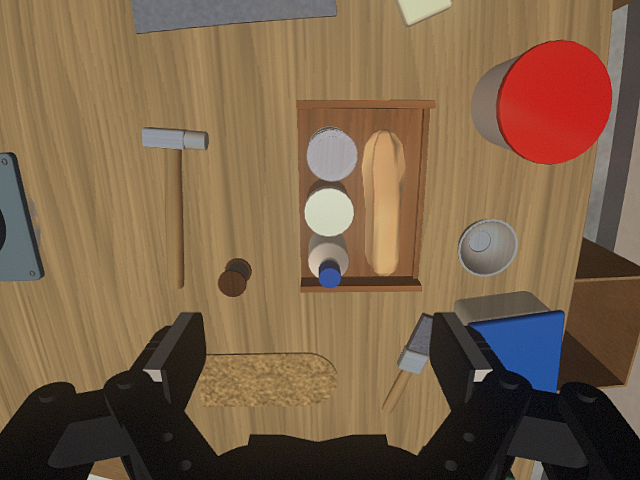

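The wrist view shows the tin at (331,153), tub (329,211), bottle cap (330,273), the last (383,200) with its toe up, the spool (234,278) and the mat (265,380), partly hidden by the fingers.

Run:
```python
from h import *
T=np.load('w1.npz');W=T['W'];im=T['im']
x,y,z=[np.nan_to_num(W[...,i],nan=-999) for i in range(3)]
def top(nm,cx,cy,R,zl,zh):
    s=(np.hypot(x-cx,y-cy)<R)&(z>zl)&(z<zh);P=W[s];c,r=cv2.minEnclosingCircle(P[:,:2].astype(np.float32));print(nm,s.sum(),np.round(c,1),round(r,1),P[:,:2].mean(0).round(1),np.median(P[:,2]).round(1))
top('tin',573,86,45,106,122);top('tub',568,15.6,45,95,110);top('bot',566,-57.5,30,125,145);top('spool',426,-97,35,45,60)
def rect(n,s):
    s=cv2.morphologyEx(s.astype(np.uint8),cv2.MORPH_OPEN,np.ones((3,3)))
    k,l,st,_=cv2.connectedComponentsWithStats(s);s=l==1+np.argmax(st[1:,4])
    P=W[s][:,:2].astype(np.float32);R=cv2.minAreaRect(P);print(n,s.sum(),np.round(R[0],1),np.round(R[1],1),round(R[2],2),'z',np.median(W[s][:,2]).round(1))
rect('wL',(abs(y-143)<15)&(x>500)&(x<740)&(z>38)&(z<47))
rect('wR',(abs(y+116)<15)&(x>500)&(x<740)&(z>38)&(z<47))
rect('lip',(abs(x-703)<12)&(y>-110)&(y<135)&(z>14)&(z<24))
s=(x>608)&(x<690)&(y>-107)&(y<130)
rect('last',s&(z>20));rect('cone',s&(z>50))
for yy in range(-90,121,15):
    p=W[s&(abs(y-yy)<3)&(z>50)]
    if len(p):print(yy,p[:,0].min().round(1),p[:,0].max().round(1),p[:,2].max().round(1),end=' | ')
rect('mat',(y<-220)&(y>-380)&(x>300)&(x<640)&(z>2)&(z<8))
plan([555.6,56.5,400.4,88.14],[573,86,240,88])
```

```text
tin 2064 [574.1  86.2] 29.6 [574.  87.] 113.9
tub 1906 [569.2  16.1] 31.0 [569.2  17.2] 100.0
bot 403 [567.4 -56.9] 13.9 [567.4 -55.4] 132.9
spool 612 [426.9 -98. ] 21.6 [427.6 -96.4] 52.0
wL 1133 [621.7 143.2] [ 10.2 179.7] 88.66 z 42.2
wR 815 [ 615.1 -115.5] [ 11.3 179.4] 88.17 z 41.9
lip 994 [703.7  12.1] [243.5   9.1] 88.56 z 18.0
last 9684 [619.5  55.4] [27.3 22.9] 89.96 z 500.5
cone 9684 [619.5  55.4] [27.3 22.9] 89.96 z 500.5
-90 637.1 653.7 57.7 | -75 630.7 664.2 65.8 | -60 629.5 664.6 68.1 | -45 629.5 665.7 68.5 | -30 629.8 665.2 67.5 | -15 630.0 666.3 67.8 | 0 630.2 665.9 67.8 | 15 631.1 665.1 62.9 | 30 631.6 664.0 57.2 | 45 608.0 627.8 505.2 | 60 608.0 622.4 517.1 | mat 6625 [ 456.6 -305.5] [112.9 244.9] 89.66 z 4.1
shift [30.0, 16.4, 160.4] turn 0.1 rows 2.6
```

Run:
```python
from h import *
plan([555.6,56.5,400.4,88.14],[573.7,86.2,150,88.5])
```

```text
shift [30.3, 17.1, 250.4] turn -0.4 rows 4.0
```

>>> {"name": "apply_moves", "arguments": {
  "commands": [
    [[15,8.5,50],0,-1],
    [[30.3,17,100],0,-1],
    [[30.3,17,150],0,-1],
    [[30.3,17,200],0,-1],
    [[30.3,17,240],0,-1],
    [[30.3,17,250],0,-1],
    [[30.3,17,250],0,-1],
    [[30.3,17,250],0,-1]
  ]
}}

```text
time_s: 3.15
position: [575.6, 85.1, 151.9]
ee_rot: [3.138, 0.0, 1.537]
ft_force: [-0.3, -0.6, 0.1]
width: 85.4
grasp_force: 0.0
```

Run:
```python
from h import *
for i in range(5):
    o=get_obs();print(o['time_s'],o['position'].round(2),np.degrees(o['ee_rot']).round(2));camera('top')
```

```text
3.15 [575.62  85.12 151.88] [179.78   0.    88.04]
3.2 [575.6   85.05 151.82] [179.77   0.    88.03]
3.25 [575.43  85.   151.64] [179.79   0.    88.03]
3.3 [575.18  84.99 151.3 ] [179.82   0.    88.02]
3.35 [574.91  85.02 150.96] [179.86   0.    88.03]
```

>>> {"name": "apply_moves", "arguments": {
  "commands": [
    [[1.2,-0.5,20],-0.5,-1],
    [[1.2,-0.5,40],-0.5,-1],
    [[1.2,-0.5,60],-0.5,-1],
    [[1.2,-0.5,70],-0.5,-1],
    [[1.2,-0.5,74],-0.5,-1],
    [[1.2,-0.5,74],-0.5,-1],
    [[1.2,-0.5,74],-0.5,-1],
    [[1.2,-0.5,74],-0.5,-1]
  ]
}}

```text
time_s: 4.4
position: [574.1, 86.2, 76.2]
ee_rot: [3.14, 0.0, 1.545]
ft_force: [0.1, -0.4, 0.7]
width: 85.7
grasp_force: 0.0
```

>>> {"name": "apply_moves", "arguments": {
  "commands": [
    [[0,0,0],0,1],
    [[0,0,0],0,1],
    [[0,0,0],0,1],
    [[0,0,0],0,1],
    [[0,0,0],0,1],
    [[0,0,0],0,1]
  ],
  "force": 40
}}

```text
time_s: 5.15
position: [574.0, 86.3, 76.4]
ee_rot: [3.141, 0.0, 1.545]
ft_force: [-2.0, -0.7, 5.3]
width: 54.7
grasp_force: 41.2
```

Run:
```python
from h import *
o=get_obs();print(o['time_s'],o['position'].round(1),np.degrees(o['ee_rot']).round(2),o['width'],o['grasp_force'],o['ft_force'])
b=np.radians(1.6);C=np.array([451.7,313.2])
for k in(80,0,-80):print(k,(C+k*np.array([np.cos(b),np.sin(b)])).round(1))
# board slots; pick a slot for tin=+80
plan([573.9,86.2,171,88.5],[531.7,315.4,171,180])
plan([531.7,315.4,171,180],[568.8,16,171,88.5])
```

```text
5.15 [574.   86.3  76.4] [179.95   0.    88.53] 54.72469455215844 41.169424653053284 [-2.03268124 -0.73237051  5.307954  ]
80 [531.7 315.4]
0 [451.7 313.2]
-80 [371.7 311. ]
shift [228.0, -48.2, -0.0] turn -91.5 rows 8.6
shift [-37.1, -299.4, -0.0] turn 91.5 rows 8.6
```

>>> {"name": "apply_moves", "arguments": {
  "commands": [
    [[0,0,-5],0,1],
    [[0,0,-15],0,1],
    [[0,0,-35],0,1],
    [[0,0,-60],0,1],
    [[0,0,-80],0,1],
    [[10,-2,-95],0,1],
    [[30,-6,-100],-5,1],
    [[60,-12,-100],-14,1]
  ]
}}

```text
time_s: 6.15
position: [563.3, 147.1, 176.3]
ee_rot: [3.141, 0.0, 1.792]
ft_force: [0.8, 0.6, -3.1]
width: 54.7
grasp_force: 43.0
```

Run:
```python
from h import *
o=get_obs();print(np.degrees(o['ee_rot']).round(2),o['width'],o['ft_force'])
plan([*o['position'],np.degrees(o['ee_rot'][2])],[531.7,315.4,176,180])
```

```text
[179.96   0.   102.7 ] 54.748055876415194 [ 0.79364887  0.6149185  -3.13228053]
shift [171.1, 6.1, 0.3] turn -77.3 rows 7.2
```

>>> {"name": "apply_moves", "arguments": {
  "commands": [
    [[25,1,0],-10,1],
    [[50,2,0],-20,1],
    [[75,3,0],-30,1],
    [[100,4,0],-40,1],
    [[125,5,0],-50,1],
    [[148,6,0],-60,1],
    [[165,6,0],-69,1],
    [[171,6,0],-77.5,1]
  ]
}}

```text
time_s: 7.15
position: [530.8, 316.5, 175.3]
ee_rot: [3.141, -0.001, -3.135]
ft_force: [0.9, -1.2, -3.7]
width: 54.6
grasp_force: 43.0
```

Run:
```python
from h import *
for i in range(3):
    o=get_obs();print(o['position'].round(1),np.degrees(o['ee_rot']).round(2),o['width']);im,d,p=cam('top')
plan([*o['position'],np.degrees(o['ee_rot'][2])],[531.7,315.4,75,180])
```

```text
[530.8 316.5 175.3] [ 1.7999e+02 -8.0000e-02 -1.7960e+02] 54.61596511676488
[530.7 316.8 175.3] [ 1.7997e+02 -8.0000e-02 -1.7927e+02] 54.149288270802344
[531.  316.1 175.3] [ 1.8000e+02 -7.0000e-02 -1.7983e+02] 54.72848270390922
shift [-0.7, -0.7, 100.3] turn 0.2 rows 1.6
```

>>> {"name": "apply_moves", "arguments": {
  "commands": [
    [[0,0,40],0,1],
    [[0,0,75],0,1],
    [[0,0,92],0,1],
    [[0,0,98],0,1],
    [[0,0,100],0,1],
    [[0,0,100.8],0,1],
    [[0,0,100.8],0,1],
    [[0,0,100.8],0,1]
  ]
}}

```text
time_s: 8.3
position: [532.3, 314.9, 75.4]
ee_rot: [3.141, 0.001, -3.141]
ft_force: [0.3, -0.6, -2.2]
width: 54.5
grasp_force: 43.2
```

>>> {"name": "apply_moves", "arguments": {
  "commands": [
    [[0,0,0],0,0.2],
    [[0,0,0],0,-0.5],
    [[0,0,0],0,-1],
    [[0,0,0],0,-1],
    [[0,0,-20],0,-1],
    [[0,0,-60],0,-1],
    [[0,0,-80],0,-1],
    [[0,0,-80],0,-1]
  ]
}}

```text
time_s: 9.3
position: [533.3, 315.3, 156.9]
ee_rot: [3.14, 0.004, -3.141]
ft_force: [0.1, -0.6, 0.1]
width: 85.5
grasp_force: 0.0
```

Run:
```python
from h import *
o=get_obs();print(o['position'].round(1),np.degrees(o['ee_rot']).round(2),o['width'],o['time_s'])
plan([*o['position'],np.degrees(o['ee_rot'][2])],[568.8,16,150,88.5])
```

```text
[533.3 315.3 156.9] [ 179.91    0.24 -179.97] 85.49930888480147 9.3
shift [-35.3, -299.3, 6.9] turn 91.5 rows 8.6
```

>>> {"name": "apply_moves", "arguments": {
  "commands": [
    [[-4,-30,0],10,-1],
    [[-8,-70,0],20,-1],
    [[-13,-115,0],30,-1],
    [[-18,-160,0],40,-1],
    [[-23,-205,0],50,-1],
    [[-28,-245,0],60,-1],
    [[-32,-280,0],70,-1],
    [[-35,-299,0],80,-1]
  ]
}}

```text
time_s: 10.3
position: [566.4, 13.9, 153.2]
ee_rot: [-3.139, -0.001, 1.738]
ft_force: [0.2, -0.8, 0.4]
width: 85.3
grasp_force: 0.0
```

Run:
```python
from h import *
o=get_obs();print(np.degrees(o['ee_rot']).round(2))
plan([*o['position'],np.degrees(o['ee_rot'][2])],[568.8,16,120,88.5])
```

```text
[-1.7986e+02 -3.0000e-02  9.9590e+01]
shift [1.6, 2.7, 33.2] turn 11.1 rows 1.0
```

>>> {"name": "apply_moves", "arguments": {
  "commands": [
    [[1.6,2.7,5],6,-1],
    [[1.6,2.7,20],11,-1],
    [[1.6,2.7,33],11.1,-1],
    [[1.6,2.7,33],11.1,-1],
    [[1.6,2.7,33],11.1,-1]
  ]
}}

```text
time_s: 10.92
position: [569.6, 17.9, 121.8]
ee_rot: [-3.141, -0.0, 1.553]
ft_force: [-0.7, -0.2, -0.1]
width: 85.5
grasp_force: 0.0
```

Run:
```python
from h import *
o=get_obs();print(np.degrees(o['ee_rot']).round(2))
plan([*o['position'],np.degrees(o['ee_rot'][2])],[568.8,16,71,88.5])
```

```text
[-179.99   -0.     88.99]
shift [-1.9, -0.7, 50.8] turn 0.5 rows 0.8
```

>>> {"name": "apply_moves", "arguments": {
  "commands": [
    [[-1.9,-0.7,20],0.5,-1],
    [[-1.9,-0.7,40],0.5,-1],
    [[-1.9,-0.7,48],0.5,-1],
    [[-1.9,-0.7,51],0.5,-1],
    [[-1.9,-0.7,51],0.5,-1],
    [[-1.9,-0.7,51],0.5,-1],
    [[-1.9,-0.7,51],0.5,-1]
  ]
}}

```text
time_s: 11.8
position: [569.2, 15.9, 71.4]
ee_rot: [3.141, 0.0, 1.543]
ft_force: [-0.0, -0.1, -0.4]
width: 85.3
grasp_force: 0.0
```

>>> {"name": "apply_moves", "arguments": {
  "commands": [
    [[0,0,0],0,1],
    [[0,0,0],0,1],
    [[0,0,0],0,1],
    [[0,0,0],0,1],
    [[0,0,0],0,1],
    [[0,0,0],0,1]
  ],
  "force": 40
}}

```text
time_s: 12.55
position: [568.8, 15.9, 70.8]
ee_rot: [-3.142, -0.0, 1.543]
ft_force: [-0.5, -0.8, -0.6]
width: -0.2
grasp_force: 0.0
```

Run:
```python
from h import *
im,d,p=cam('scene');im2,d2,p2=cam('top');np.savez('t2.npz',W=world(d2,p2),im=im2)
a=cv2.resize(im[120:360,230:470],None,fx=2,fy=2);b=cv2.resize(im2[120:360,100:420],None,fx=1.5,fy=1.5)
c=np.zeros((480,480+480,3),np.uint8);c[:,:480]=a;c[:360,480:]=b
save('tub1.png',cv2.resize(c,(800,400)))
print(get_obs()['width'],get_obs()['grasp_force'])
```

```text
0.06442355203958049 0.0
```

View pics/tub1.png

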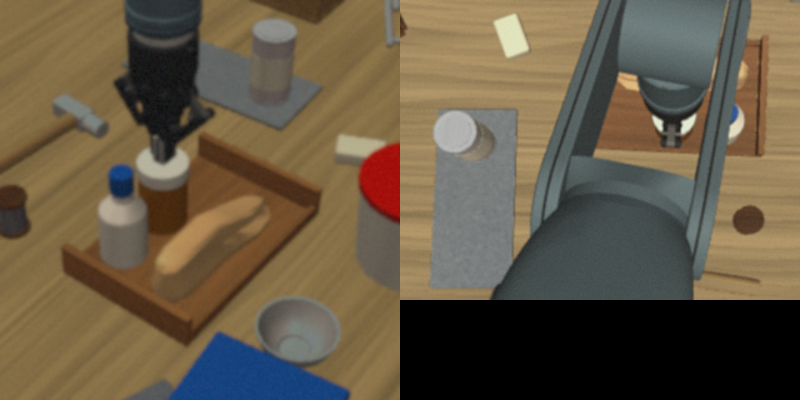

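The tin stands well on the board. The gripper is fully shut near the tub's lid with nothing in it, so I'll measure where everything is now.

Run:
```python
from h import *
im,d,p=cam('scene');W=world(d,p);im2,d2,p2=cam('wrist');W2=world(d2,p2);o=get_obs();print(o['position'],o['ft_force'],o['time_s'])
for n,i,w in(('s',im,W),('w',im2,W2)):
    x,y,z=[np.nan_to_num(w[...,k],nan=-999) for k in range(3)]
    s=(abs(x-569)<60)&(abs(y-16)<45)&(z>90)&(z<106)
    v=i.astype(int);s&=(v.min(2)>140)
    if s.sum()>5:
        P=w[s];print(n,s.sum(),P.min(0).round(1),P.max(0).round(1),np.median(P[:,2]))
    g=(abs(x-569)<40)&(abs(y-16)<40)&(v.max(2)<70)&(z>40)
    if g.sum(): 
        P=w[g];k=np.argsort(P[:,2])[:8];print(n,'dark low',P[k].round(0).tolist())
save('w2.png',im2)
```

```text
[568.79126521  15.9482865   70.81212638] [-0.81573101  0.27060416 -0.22703   ] 12.75
s 298 [540.8 -13.8  96.2] [597.5  44.  103. ] 99.35307470056938
s dark low [[595.0, 3.0, 40.0], [597.0, 7.0, 41.0], [599.0, 14.0, 42.0], [601.0, 15.0, 42.0], [599.0, 17.0, 43.0], [575.0, -12.0, 43.0], [599.0, 8.0, 43.0], [599.0, 22.0, 44.0]]
w 9376 [538.6  -5.4  97.4] [599.4  46.3 102.6] 100.13743119189162
w dark low [[569.0, 27.0, 105.0], [576.0, 27.0, 106.0], [569.0, 27.0, 106.0], [571.0, 27.0, 106.0], [568.0, 27.0, 106.0], [570.0, 27.0, 106.0], [563.0, 28.0, 107.0], [568.0, 27.0, 107.0]]
```

View pics/w2.png

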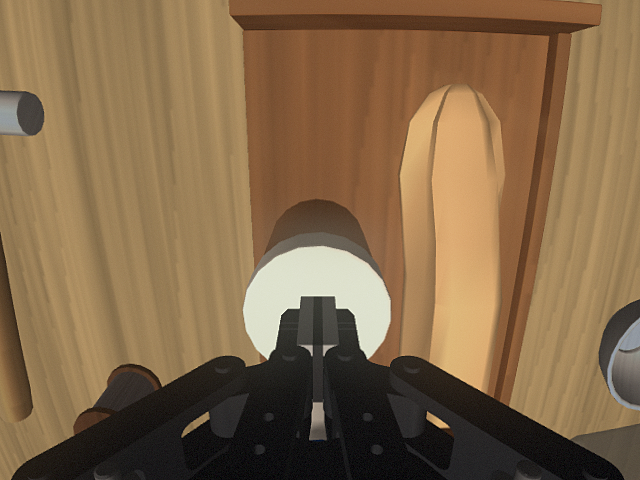

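The shut fingertips hover just over the lid, at about z=105, while the reported TCP z is 71. I'll measure the true tip offset from the earlier wrist depth image.

Run:
```python
from h import *
W=np.load('w1.npz')['W']
s=np.nan_to_num(W[...,2])>380
s[:300]&=False
P=W[s]; 
for sd in(-1,1):
    q=P[(P[:,0]-555.6)*sd>0]; q=q[q[:,2]<560]
    k=np.argsort(q[:,2]);print(sd,len(q),q[k[:200:25]].round(1).tolist())
im,d,p=cam('wrist');W=world(d,p);im=im.astype(int)
for r in range(290,350,6):print(r,W[r,318].round(1),im[r,318], W[r,305].round(1))
im,d,p=cam('scene');W=world(d,p);x,y,z=[np.nan_to_num(W[...,k],nan=-999) for k in range(3)]
s=(abs(x-569)<25)&(abs(y-16)<25)&(z>101)&(z<140)
P=W[s];k=np.argsort(P[:,2]);print(len(P),P[k[::max(1,len(k)//15)]].round(1).tolist())
```

```text
-1 25507 [[512.9, 57.2, 443.9], [513.1, 62.0, 444.8], [513.0, 57.2, 445.4], [512.9, 58.2, 446.3], [513.4, 63.1, 446.7], [513.0, 56.7, 447.4], [513.5, 64.5, 447.7], [507.4, 69.5, 448.4]]
1 25936 [[598.7, 53.3, 443.7], [598.5, 56.3, 445.1], [598.6, 52.0, 445.8], [598.4, 57.6, 446.5], [598.7, 60.6, 447.2], [598.8, 58.3, 447.7], [598.8, 61.5, 448.1], [600.5, 66.2, 448.5]]
290 [569.8  28.2 101.9] [222 224 203] [564.6  27.5 100.3]
296 [569.7  27.3 105.4] [125 128 113] [564.7  27.5 105.6]
302 [569.7  27.  109.9] [58 60 51] [564.8  26.7 109.2]
308 [569.7  27.3 115.3] [56 56 51] [565.   27.2 114.9]
314 [569.7  27.1 119.3] [53 52 48] [565.1  27.4 119.7]
320 [569.7  26.7 123. ] [53 55 46] [565.2  27.1 123.3]
326 [569.7  27.5 128.3] [49 47 43] [565.3  27.  127.3]
332 [569.7  27.  131.3] [50 47 45] [565.4  27.2 131.3]
338 [569.7  26.6 134.2] [44 47 42] [565.5  26.6 134.1]
344 [569.7  27.1 138.4] [47 46 41] [565.6  27.2 138.5]
236 [[583.2, 28.6, 101.0], [592.1, -6.0, 101.6], [576.4, 8.8, 103.4], [558.3, 10.6, 108.1], [579.3, 8.0, 110.3], [582.5, 16.4, 113.7], [574.4, 11.4, 115.4], [582.8, 22.3, 117.3], [581.3, 8.5, 120.7], [577.8, 3.7, 122.2], [560.0, 8.6, 124.9], [564.9, 5.2, 127.1], [558.2, 11.0, 129.8], [574.2, 11.7, 132.2], [577.5, 10.4, 134.6], [566.7, 9.2, 137.3]]
```

The true fingertip lies about 31 mm above the reported TCP along z, while xy agrees. I'll correct for this: open, go 30 mm lower, grip again.

>>> {"name": "apply_moves", "arguments": {
  "commands": [
    [[0,0,0],0,-1],
    [[0,0,0],0,-1],
    [[0,0,0],0,-1],
    [[0,0,0],0,-1],
    [[0,0,15],0,-1],
    [[0,0,28],0,-1],
    [[0,0,30],0,-1],
    [[0,0,30],0,-1]
  ]
}}

```text
time_s: 13.85
position: [568.5, 16.0, 40.3]
ee_rot: [-3.141, -0.0, 1.543]
ft_force: [0.7, 0.1, -0.3]
width: 85.8
grasp_force: 0.0
```

>>> {"name": "apply_moves", "arguments": {
  "commands": [
    [[0,0,0],0,-1],
    [[0,0,0],0,1],
    [[0,0,0],0,1],
    [[0,0,0],0,1],
    [[0,0,0],0,1],
    [[0,0,0],0,1],
    [[0,0,0],0,1]
  ],
  "force": 40
}}

```text
time_s: 14.72
position: [569.0, 15.9, 41.5]
ee_rot: [3.141, 0.0, 1.543]
ft_force: [-1.9, -0.1, 6.3]
width: 61.1
grasp_force: 43.2
```

>>> {"name": "apply_moves", "arguments": {
  "commands": [
    [[0,0,-5],0,1],
    [[0,0,-20],0,1],
    [[0,0,-50],0,1],
    [[0,0,-85],0,1],
    [[10,-4,-115],0,1],
    [[30,-12,-130],-5,1],
    [[65,-26,-130],-14,1],
    [[105,-42,-130],-24,1]
  ]
}}

```text
time_s: 15.72
position: [529.7, 122.6, 171.9]
ee_rot: [3.14, 0.0, 1.966]
ft_force: [0.8, 0.5, -2.6]
width: 60.6
grasp_force: 44.0
```

```bash
cat > g.py <<'E'
import sys;from h import *
o=get_obs();print(o['time_s'],o['position'].round(1),np.degrees(o['ee_rot']).round(2))
plan([*o['position'],np.degrees(o['ee_rot'][2])],[float(v) for v in sys.argv[1:5]])
E
python3 g.py 451.7 313.2 170 180
```

```text
15.725 [529.7 122.6 171.9] [1.7992e+02 3.0000e-02 1.1266e+02]
shift [205.9, 1.5, 1.9] turn -67.3 rows 6.3
```

>>> {"name": "apply_moves", "arguments": {
  "commands": [
    [[35,0,0],-10,1],
    [[75,0,0],-20,1],
    [[115,1,0],-30,1],
    [[150,1,0],-40,1],
    [[180,1,0],-50,1],
    [[198,1.5,0],-60,1],
    [[206,1.5,0],-67,1],
    [[206,1.5,0],-67.3,1]
  ]
}}

```text
time_s: 16.73
position: [452.2, 313.6, 171.4]
ee_rot: [3.141, 0.0, 3.137]
ft_force: [-0.1, 0.5, -3.1]
width: 60.7
grasp_force: 44.1
```

```bash
python3 g.py 451.7 313.2 39.5 180
```

```text
16.725 [452.2 313.6 171.4] [1.7999e+02 2.0000e-02 1.7975e+02]
shift [0.5, -0.4, 131.9] turn -0.3 rows 2.1
```

>>> {"name": "apply_moves", "arguments": {
  "commands": [
    [[0,0,50],0,1],
    [[0,0,95],0,1],
    [[0,0,118],0,1],
    [[0,0,128],0,1],
    [[0,0,131],0,1],
    [[0,0,132],0,1],
    [[0,0,132],0,1],
    [[0,0,132],0,1]
  ]
}}

```text
time_s: 17.73
position: [453.0, 313.3, 39.6]
ee_rot: [3.141, 0.001, 3.137]
ft_force: [0.0, 0.4, -2.5]
width: 61.0
grasp_force: 44.3
```

>>> {"name": "apply_moves", "arguments": {
  "commands": [
    [[0,0,0],0,0.2],
    [[0,0,0],0,-0.5],
    [[0,0,0],0,-1],
    [[0,0,0],0,-1],
    [[0,0,-20],0,-1],
    [[0,0,-70],0,-1],
    [[0,0,-120],0,-1],
    [[0,0,-125],0,-1]
  ]
}}

```text
time_s: 18.73
position: [455.0, 314.2, 168.1]
ee_rot: [3.138, 0.008, 3.137]
ft_force: [0.6, 0.4, 0.5]
width: 85.5
grasp_force: 0.0
```

```bash
python3 g.py 567 -57 140 88.5
```

```text
18.725 [455.  314.2 168.1] [179.81   0.44 179.73]
shift [-113.7, -370.7, 28.1] turn 91.2 rows 8.5
```

>>> {"name": "apply_moves", "arguments": {
  "commands": [
    [[-14,-45,0],10,-1],
    [[-30,-95,0],20,-1],
    [[-46,-150,0],30,-1],
    [[-62,-205,0],40,-1],
    [[-79,-260,0],50,-1],
    [[-94,-310,5],60,-0.5],
    [[-107,-350,15],70,-0.2],
    [[-114,-371,28],80,-0.2]
  ]
}}

```text
time_s: 19.73
position: [564.8, -60.9, 134.5]
ee_rot: [-3.141, -0.0, 1.732]
ft_force: [-0.5, 0.2, 1.2]
width: 51.0
grasp_force: 0.0
```

```bash
python3 g.py 567 -57 120 88.5
```

```text
19.725 [564.8 -60.9 134.5] [-179.95   -0.     99.26]
shift [3.5, 2.8, 14.5] turn 10.8 rows 1.0
```

>>> {"name": "apply_moves", "arguments": {
  "commands": [
    [[3.5,2.8,5],8,-0.2],
    [[3.5,2.8,14],10.8,-0.2],
    [[3.5,2.8,14],10.8,-0.2],
    [[3.5,2.8,14],10.8,-0.2],
    [[3.5,2.8,14],10.8,-0.2]
  ]
}}

```text
time_s: 20.35
position: [567.0, -54.5, 122.1]
ee_rot: [3.141, 0.0, 1.553]
ft_force: [0.1, -0.4, 0.3]
width: 51.4
grasp_force: 0.0
```

```bash
python3 g.py 567 -57.2 70 88.5
```

```text
20.35 [567.  -54.5 122.1] [1.7997e+02 1.0000e-02 8.8970e+01]
shift [-2.7, 0.0, 52.1] turn 0.5 rows 0.8
```

>>> {"name": "apply_moves", "arguments": {
  "commands": [
    [[-2.7,0,20],0.5,-0.2],
    [[-2.7,0,40],0.5,-0.2],
    [[-2.7,0,49],0.5,-0.2],
    [[-2.7,0,52],0.5,-0.2],
    [[-2.7,0,52],0.5,-0.2],
    [[-2.7,0,52],0.5,-0.2],
    [[-2.7,0,52],0.5,-0.2]
  ]
}}

```text
time_s: 21.22
position: [567.2, -57.4, 70.4]
ee_rot: [3.141, 0.0, 1.543]
ft_force: [0.0, 0.4, -0.5]
width: 51.0
grasp_force: 0.0
```

>>> {"name": "apply_moves", "arguments": {
  "commands": [
    [[0,0,0],0,1],
    [[0,0,0],0,1],
    [[0,0,0],0,1],
    [[0,0,0],0,1],
    [[0,0,0],0,1]
  ],
  "force": 40
}}

```text
time_s: 21.85
position: [567.0, -57.3, 70.2]
ee_rot: [3.141, 0.0, 1.543]
ft_force: [-0.6, -0.1, 5.3]
width: 26.9
grasp_force: 39.5
```

>>> {"name": "apply_moves", "arguments": {
  "commands": [
    [[0,0,-5],0,1],
    [[0,0,-20],0,1],
    [[0,0,-50],0,1],
    [[0,0,-85],0,1],
    [[12,-6,-105],0,1],
    [[40,-20,-110],-5,1],
    [[80,-40,-110],-14,1],
    [[125,-63,-110],-24,1]
  ]
}}

```text
time_s: 22.85
position: [507.0, 70.2, 180.6]
ee_rot: [3.141, 0.0, 1.966]
ft_force: [0.6, 0.6, -1.7]
width: 26.8
grasp_force: 39.7
```

```bash
python3 g.py 371.7 311 180 180
```

```text
22.85 [507.   70.2 180.6] [1.7994e+02 2.0000e-02 1.1267e+02]
shift [274.4, -32.0, 0.6] turn -67.3 rows 6.3
```

>>> {"name": "apply_moves", "arguments": {
  "commands": [
    [[45,-5,0],-10,1],
    [[95,-11,0],-20,1],
    [[145,-17,0],-30,1],
    [[195,-23,0],-40,1],
    [[238,-28,0],-50,1],
    [[264,-31,0],-60,1],
    [[274,-32,0],-67,1],
    [[274,-32,0],-67.3,1]
  ]
}}

```text
time_s: 23.85
position: [372.8, 311.1, 180.4]
ee_rot: [3.141, 0.001, 3.138]
ft_force: [0.3, -0.0, -2.9]
width: 26.7
grasp_force: 39.7
```

```bash
python3 g.py 371.7 311 68.5 180
```

```text
23.85 [372.8 311.1 180.4] [1.7999e+02 3.0000e-02 1.7977e+02]
shift [1.1, -0.1, 111.9] turn -0.2 rows 1.8
```

>>> {"name": "apply_moves", "arguments": {
  "commands": [
    [[1,0,45],0,1],
    [[1,0,85],0,1],
    [[1,0,102],0,1],
    [[1,0,109],0,1],
    [[1,0,111.5],0,1],
    [[1,0,112.2],0,1],
    [[1,0,112.2],0,1],
    [[1,0,112.2],0,1]
  ]
}}

```text
time_s: 24.85
position: [372.6, 310.7, 68.2]
ee_rot: [3.141, 0.001, 3.137]
ft_force: [0.1, -1.0, 0.2]
width: 26.9
grasp_force: 39.8
```

>>> {"name": "apply_moves", "arguments": {
  "commands": [
    [[0,0,0],0,0.5],
    [[0,0,0],0,0],
    [[0,0,0],0,-0.2],
    [[0,0,0],0,-0.2],
    [[0,0,-20],0,-0.2],
    [[0,0,-70],0,-0.2],
    [[0,0,-110],0,-0.2],
    [[0,0,-110],0,-0.2]
  ]
}}

```text
time_s: 25.85
position: [374.3, 311.7, 181.0]
ee_rot: [3.138, 0.006, 3.137]
ft_force: [0.3, 0.0, -0.1]
width: 51.2
grasp_force: 0.0
```

```bash
python3 g.py 620 -22 330 89
```

```text
25.85 [374.3 311.7 181. ] [179.81   0.37 179.73]
shift [-247.2, -332.5, -149.0] turn 90.7 rows 8.5
```

>>> {"name": "apply_moves", "arguments": {
  "commands": [
    [[-28,-35,-10],10,-0.2],
    [[-60,-75,-25],20,-0.2],
    [[-95,-118,-40],30,-0.2],
    [[-130,-162,-55],40,-0.2],
    [[-166,-208,-70],50,-0.2],
    [[-202,-253,-80],60,-0.2],
    [[-237,-296,-80],70,-0.2],
    [[-273,-333,-80],80,-0.2]
  ]
}}

```text
time_s: 26.85
position: [644.1, -25.7, 256.1]
ee_rot: [-3.14, -0.001, 1.734]
ft_force: [-0.2, -0.4, -0.5]
width: 51.3
grasp_force: 0.0
```

```bash
python3 g.py 647.3 -22 250 89
```

```text
26.85 [644.1 -25.7 256.1] [-1.799e+02 -4.000e-02  9.934e+01]
shift [3.1, 3.7, 6.1] turn 10.3 rows 1.0
```

>>> {"name": "apply_moves", "arguments": {
  "commands": [
    [[3.1,3.7,6],8,-0.2],
    [[3.1,3.7,6],10.3,-0.2],
    [[3.1,3.7,6],10.3,-0.2],
    [[3.1,3.7,6],10.3,-0.2],
    [[3.1,3.7,6],10.3,-0.2]
  ]
}}

```text
time_s: 27.48
position: [646.6, -19.9, 251.5]
ee_rot: [-3.142, 0.0, 1.561]
ft_force: [0.1, 0.1, -1.2]
width: 51.4
grasp_force: 0.0
```

```bash
python3 - <<'E'
from h import *
o=get_obs();im,d,p=cam('wrist');W=world(d,p);save('w3.png',im)
x,y,z=[np.nan_to_num(W[...,k],nan=-999) for k in range(3)]
hs=cv2.cvtColor(im,cv2.COLOR_RGB2HSV)
def rect(n,s):
    s=cv2.morphologyEx(s.astype(np.uint8),cv2.MORPH_OPEN,np.ones((5,5)))
    P=W[s>0][:,:2].astype(np.float32);R=cv2.minAreaRect(P);print(n,len(P),np.round(R[0],1),np.round(R[1],1),round(R[2],2),P.min(0).round(1),P.max(0).round(1))
r=(x>600)&(x<700)&(y>-108)&(y<133)&(z<80)
rect('last',r&(z>14));
c=[]
for yy in range(-85,31,5):
    q=W[r&(abs(y-yy)<2)&(z>45)]
    if len(q)>20:c.append((yy,q[:,0].min(),q[:,0].max(),q[:,2].max()))
print(np.round(c,1).tolist())
A=np.array(c);A=A[(A[:,0]>-75)&(A[:,0]<5)]
print('edge slopes deg',np.degrees(np.polyfit(A[:,0],A[:,1],1)[0]),np.degrees(np.polyfit(A[:,0],A[:,2],1)[0]))
E
python3 g.py 647.3 -22 120 89
```

```text
last 10059 [648.9   8.3] [ 60.5 198.9] 0.03 [618.6 -91.1] [679.1 107.8]
[[-85.0, 633.1, 660.1, 61.6], [-80.0, 631.3, 662.1, 63.5], [-75.0, 631.4, 663.0, 65.2], [-70.0, 629.7, 664.9, 66.6], [-65.0, 629.7, 664.8, 67.7], [-60.0, 629.8, 664.8, 68.2], [-55.0, 630.0, 664.8, 67.7], [-50.0, 630.1, 664.7, 67.9], [-45.0, 630.2, 664.7, 67.9], [-40.0, 630.3, 664.7, 68.2], [-35.0, 629.5, 664.6, 67.9], [-30.0, 629.6, 665.6, 67.9], [-25.0, 629.7, 665.6, 68.2], [-20.0, 629.8, 665.5, 68.2], [-15.0, 629.9, 665.5, 67.9], [-10.0, 630.0, 665.4, 67.8], [-5.0, 630.1, 665.5, 68.1], [0.0, 630.2, 665.4, 67.4], [5.0, 630.3, 665.5, 65.7], [10.0, 631.2, 665.6, 64.1], [15.0, 631.3, 665.6, 61.8], [20.0, 631.3, 665.7, 60.9], [25.0, 631.3, 664.8, 57.7], [30.0, 631.3, 664.9, 55.4]]
edge slopes deg 0.17074110429326075 0.7527869149738357
27.525 [646.6 -20.  251.7] [179.99   0.    89.46]
shift [-2.0, 0.7, 131.7] turn 0.5 rows 2.1
```

View pics/w3.png

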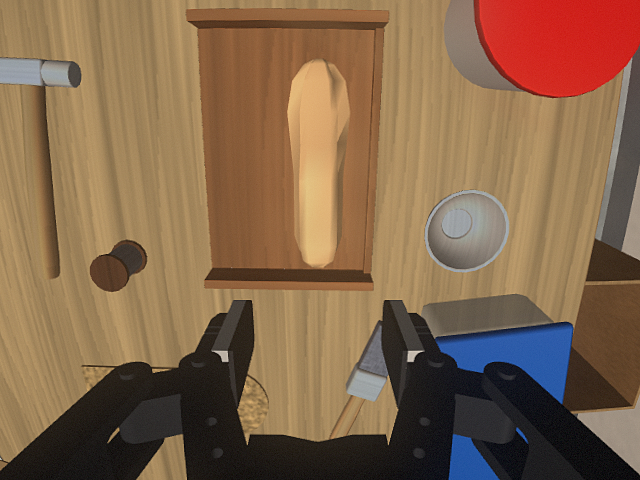

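The view shows the last alone in the caddy, toe up, with its cone between the open fingers' x range. There is clearance to the back lip.

>>> {"name": "apply_moves", "arguments": {
  "commands": [
    [[-1.7,1,50],0,-0.2],
    [[-1.7,1,100],0,-0.2],
    [[-1.7,1,150],0,-0.2],
    [[-1.7,1,180],0,-0.2],
    [[-1.7,1,190],0,-0.2],
    [[-1.7,1,190],0,-0.2],
    [[-1.7,1,190],0,-0.2]
  ]
}}

```text
time_s: 28.4
position: [649.1, -22.1, 63.6]
ee_rot: [3.138, 0.001, 1.561]
ft_force: [0.0, -0.3, -0.1]
width: 51.0
grasp_force: 0.0
```

```bash
python3 g.py 647.6 -21.7 4 89.5
```

```text
28.4 [649.1 -22.1  63.6] [1.7981e+02 4.0000e-02 8.9430e+01]
shift [0.4, -1.5, 59.6] turn -0.1 rows 1.0
```

>>> {"name": "apply_moves", "arguments": {
  "commands": [
    [[0,0,20],0,-0.2],
    [[0,0,40],0,-0.2],
    [[0,0,52],0,-0.2],
    [[0,0,57],0,-0.2],
    [[0,0,57],0,-0.2],
    [[0,0,57],0,-0.2],
    [[0,0,57],0,-0.2]
  ]
}}

```text
time_s: 29.28
position: [648.2, -22.0, 5.3]
ee_rot: [3.141, 0.0, 1.561]
ft_force: [0.5, 0.2, -1.1]
width: 51.7
grasp_force: 0.0
```

>>> {"name": "apply_moves", "arguments": {
  "commands": [
    [[0,0,0],0,1],
    [[0,0,0],0,1],
    [[0,0,0],0,1],
    [[0,0,0],0,1],
    [[0,0,0],0,1]
  ],
  "force": 50
}}

```text
time_s: 29.9
position: [648.1, -22.0, 5.2]
ee_rot: [3.141, 0.0, 1.561]
ft_force: [-0.3, 0.6, 5.7]
width: 34.9
grasp_force: 52.7
```

>>> {"name": "apply_moves", "arguments": {
  "commands": [
    [[0,0,-5],0,1],
    [[0,0,-25],0,1],
    [[0,0,-60],0,1],
    [[0,0,-105],0,1],
    [[0,0,-150],0,1],
    [[0,-20,-190],5,1],
    [[-15,-50,-220],14,1],
    [[-40,-85,-240],24,1]
  ]
}}

```text
time_s: 30.9
position: [561.5, -60.7, 245.3]
ee_rot: [-3.142, -0.0, 1.138]
ft_force: [-0.1, -1.2, -2.8]
width: 34.9
grasp_force: 51.8
```

```bash
python3 g.py 424 -190 250 0
```

```text
30.9 [561.5 -60.7 245.3] [-180.    -0.    65.2]
shift [-175.0, -70.6, -4.7] turn 65.2 rows 6.1
```

>>> {"name": "apply_moves", "arguments": {
  "commands": [
    [[-27,-12,0],10,1],
    [[-55,-23,0],20,1],
    [[-85,-35,0],30,1],
    [[-120,-48,0],40,1],
    [[-150,-60,0],50,1],
    [[-170,-69,0],60,1],
    [[-175,-70.6,0],65.2,1],
    [[-175,-70.6,0],65.2,1]
  ]
}}

```text
time_s: 31.9
position: [424.5, -190.7, 244.0]
ee_rot: [-3.14, 0.001, 0.004]
ft_force: [0.4, 0.2, -3.7]
width: 34.8
grasp_force: 51.8
```

```bash
python3 - <<'E'
from h import *
camera('top');camera('top')
o=get_obs();im,d,p=cam('wrist');W=world(d,p);save('w4.png',im);np.savez('w4.npz',W=W,im=im)
print(o['position'].round(1),np.degrees(o['ee_rot']).round(2))
x,y,z=[np.nan_to_num(W[...,k],nan=-999) for k in range(3)]
s=((y<-225)&(y>-390)&(x>300)&(x<640)&(z>2)&(z<8)).astype(np.uint8)
s=cv2.morphologyEx(s,cv2.MORPH_CLOSE,np.ones((3,3)));s=cv2.morphologyEx(s,cv2.MORPH_OPEN,np.ones((5,5)))
k,l,st,_=cv2.connectedComponentsWithStats(s);s=l==1+np.argmax(st[1:,4])
P=W[s][:,:2].astype(np.float32);P=P[np.isfinite(P[:,0])];R=cv2.minAreaRect(P);print(len(P),np.round(R[0],1),np.round(R[1],1),round(R[2],2),P.min(0),P.max(0))
for xx in range(340,520,20):
    q=P[abs(P[:,0]-xx)<2]
    if len(q):print(xx,q[:,1].min().round(1),q[:,1].max().round(1),end=' | ')
# held last
s=(z>90)&(abs(y-o['position'][1])<60)&(x>280)&(x<580)&(im[...,0]>150)
Q=W[s];print('last',len(Q),Q.min(0).round(1),Q.max(0).round(1))
E
python3 g.py 424 -305.5 150 -0.3
```

```text
[ 425.1 -190.3  244.2] [-1.7995e+02  4.0000e-02  3.3000e-01]
20536 [ 457.1 -310.4] [104.5 245.6] 89.98 [ 334.2576  -362.65326] [ 579.911   -258.16873]
340 -359.5 -258.4 | 360 -360.6 -259.7 | 380 -360.0 -260.8 | 400 -361.6 -261.6 | 420 -359.8 -263.7 | 440 -360.4 -264.4 | 460 -362.3 -265.6 | 480 -360.0 -267.6 | 500 -360.6 -268.4 | last 50641 [ 385.5 -248.8  250.7] [ 546.2 -158.8  352.8]
32.05 [ 425.3 -190.3  244.3] [-1.7996e+02  3.0000e-02  3.3000e-01]
shift [-1.9, 115.2, 94.3] turn 0.6 rows 2.4
```

View pics/w4.png

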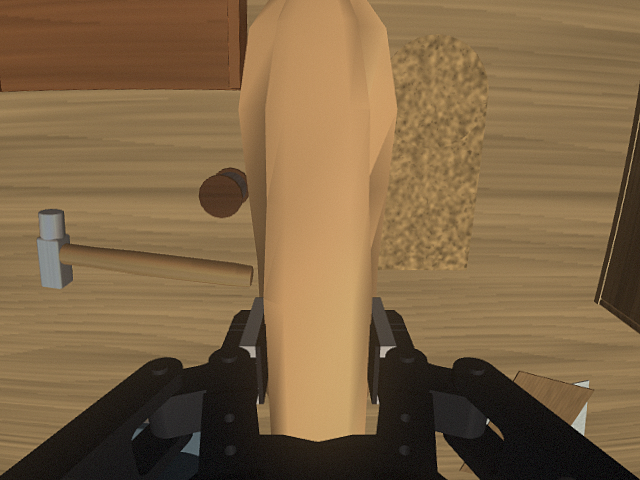

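The mat at (430,150) is half hidden behind the held last, but its outer edge and both ends are clear. That puts its origin near (454.5, −305.5) with yaw near −0.3°.

>>> {"name": "apply_moves", "arguments": {
  "commands": [
    [[-1.5,40,20],0.6,1],
    [[-1.5,85,50],0.6,1],
    [[-1.5,112,85],0.6,1],
    [[-1.5,115.2,105],0.6,1],
    [[-1.5,115.2,110],0.6,1],
    [[-1.5,115.2,110],0.6,1],
    [[-1.5,115.2,110],0.6,1],
    [[-1.5,115.2,110],0.6,1]
  ]
}}

```text
time_s: 33.05
position: [424.8, -306.1, 135.7]
ee_rot: [3.14, -0.001, -0.006]
ft_force: [0.3, 0.0, -2.8]
width: 35.4
grasp_force: 51.7
```

```bash
python3 -c "
from h import *
camera('top');camera('top')";python3 g.py 424.2 -305.5 1.5 -0.3
```

```text
33.15 [ 424.6 -306.   135.4] [ 1.7994e+02 -5.0000e-02 -3.5000e-01]
shift [-0.4, -0.5, 133.9] turn -0.0 rows 2.1
```

>>> {"name": "apply_moves", "arguments": {
  "commands": [
    [[-0.2,-0.4,45],0,1],
    [[-0.2,-0.4,90],0,1],
    [[-0.2,-0.4,115],0,1],
    [[-0.2,-0.4,126],0,1],
    [[-0.2,-0.4,130],0,1],
    [[-0.2,-0.4,132],0,1],
    [[-0.2,-0.4,133],0,1],
    [[-0.2,-0.4,133],0,1]
  ]
}}

```text
time_s: 34.15
position: [424.3, -305.9, 2.2]
ee_rot: [3.141, -0.001, -0.007]
ft_force: [0.5, -0.3, -4.2]
width: 35.3
grasp_force: 51.7
```

>>> {"name": "apply_moves", "arguments": {
  "commands": [
    [[0,0,0.5],0,1],
    [[0,0,0.8],0,1],
    [[0,0,0.8],0,1]
  ]
}}

```text
time_s: 34.52
position: [424.2, -305.7, 1.2]
ee_rot: [3.141, -0.0, -0.007]
ft_force: [-0.6, 1.1, 1.1]
width: 35.3
grasp_force: 52.3
```

Contact. Release slowly and rise, then check with the top camera.

>>> {"name": "apply_moves", "arguments": {
  "commands": [
    [[0,0,0],0,0.4],
    [[0,0,0],0,0.1],
    [[0,0,0],0,-0.2],
    [[0,0,0],0,-0.2],
    [[0,0,-30],0,-0.2],
    [[0,0,-80],0,-0.2],
    [[0,0,-135],0,-0.2],
    [[0,0,-190],0,-0.2]
  ]
}}

```text
time_s: 35.52
position: [423.9, -305.4, 192.5]
ee_rot: [-3.142, 0.0, -0.007]
ft_force: [1.1, -0.6, 0.2]
width: 51.4
grasp_force: 0.0
```

>>> {"name": "apply_moves", "arguments": {
  "commands": [
    [[0,-50,-40],0,-0.2],
    [[0,-100,-60],0,-0.2],
    [[0,-150,-60],0,-0.2],
    [[0,-150,-60],0,-0.2],
    [[0,-150,-60],0,-0.2]
  ]
}}

```text
time_s: 36.15
position: [425.1, -155.8, 250.9]
ee_rot: [3.141, -0.0, -0.006]
ft_force: [0.3, 0.0, -0.2]
width: 51.3
grasp_force: 0.0
```

Run:
```python
from h import *
o=get_obs();print(o['position'].round(1),np.degrees(o['ee_rot']).round(2))
for n in('wrist','top'):
    im,d,p=cam(n);W=world(d,p);np.savez('c_%s.npz'%n,W=W,im=im)
    x,y,z=[np.nan_to_num(W[...,k],nan=-999) for k in range(3)]
    R=(y<-225)&(y>-390)&(x>300)&(x<640)&(z<80)
    def rect(nm,s):
        s=cv2.morphologyEx(s.astype(np.uint8),cv2.MORPH_OPEN,np.ones((3,3)))>0
        P=W[s][:,:2].astype(np.float32)
        if len(P):r=cv2.minAreaRect(P);print(n,nm,len(P),np.round(r[0],1),np.round(r[1],1),round(r[2],2),P.min(0).round(1),P.max(0).round(1))
    rect('mat+',R&(z>2.2));rect('last',R&(z>10));rect('cone',R&(z>48))
    if n=='wrist':save('w5.png',im)
    for nm,cx,cy,zl,zh in(('tin',533,315,104,120),('tub',453,313,92,108),('bot',373,311,122,140),('spool',427,-97.5,45,60)):
        s=(np.hypot(x-cx,y-cy)<40)&(z>zl)&(z<zh);P=W[s][:,:2].astype(np.float32)
        if len(P)>20:
            c,r=cv2.minEnclosingCircle(P);print(n,nm,len(P),np.round(c,1),round(r,1),P.mean(0).round(1))
```

```text
[ 425.1 -155.8  250.9] [ 1.7996e+02 -1.0000e-02 -3.3000e-01]
wrist mat+ 21962 [ 456.4 -305.4] [111.6 245.7] 89.85 [ 333.5 -361.3] [ 579.3 -249.4]
wrist last 10633 [ 455.5 -300.7] [ 62.  199.9] 84.01 [ 355.1 -337.1] [ 555.2 -274.8]
wrist cone 4418 [ 417.2 -305. ] [ 37.3 124.4] 88.96 [ 355.1 -323.8] [ 479.5 -286.1]
wrist spool 1435 [427.2 -97.9] 21.1 [427.8 -98.2]
top mat+ 1271 [ 361.8 -304.6] [ 55.9 111.2] 0.35 [ 333.9 -360. ] [ 390.  -249.1]
top last 514 [ 371.9 -303.4] [33.4 43.9] 5.58 [ 354.9 -324.4] [ 389.6 -280.2]
top cone 350 [ 372.4 -307.3] [32.7 37.4] 8.59 [ 355.6 -324.4] [ 389.6 -286.5]
top tin 969 [533.3 314.2] 30.6 [532.  313.1]
top tub 1060 [454.  312.4] 31.9 [453.8 311.8]
top bot 247 [374.5 311.3] 14.3 [374.2 309.8]
top spool 421 [426.6 -97.7] 20.8 [426.3 -97.4]
```

View pics/w5.png

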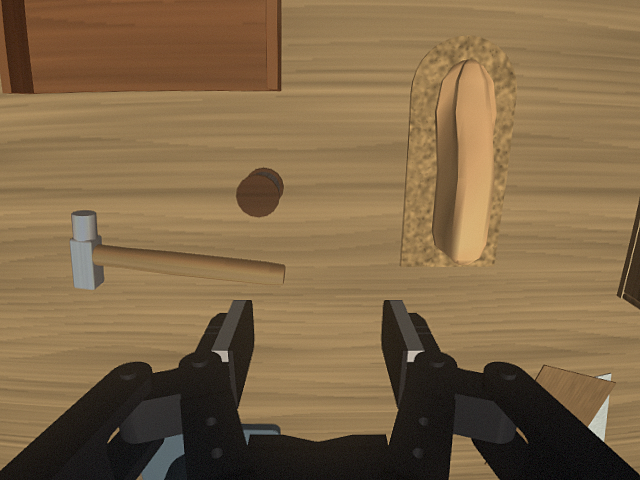

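The last sits on the mat, toe at the rounded end and within about 1 mm of centre. The spool is unmoved at (427,−98). Next I return the containers, bottle first.

>>> {"name": "apply_moves", "arguments": {
  "commands": [
    [[-3,-30,0],-10,-0.2],
    [[-6,-60,0],-20,-0.2],
    [[-9,-90,0],-31,-0.2],
    [[-12,-120,0],-41,-0.2],
    [[-15,-150,0],-52,-0.2],
    [[-18,-180,0],-62,-0.2],
    [[-21,-210,0],-73,-0.2],
    [[-24,-240,0],-83,-0.2]
  ]
}}

```text
time_s: 37.25
position: [403.1, 84.5, 250.5]
ee_rot: [-3.141, 0.0, 1.446]
ft_force: [1.2, 0.5, 0.5]
width: 51.4
grasp_force: 0.0
```

```bash
python3 g.py 373 311 180 180
```

```text
37.25 [403.1  84.5 250.5] [-1.7997e+02  1.0000e-02  8.2840e+01]
shift [221.0, -58.1, 70.5] turn -97.2 rows 9.1
```

>>> {"name": "apply_moves", "arguments": {
  "commands": [
    [[25,-7,10],-10,-0.2],
    [[55,-15,20],-21,-0.2],
    [[85,-23,30],-31,-0.2],
    [[115,-31,45],-42,-0.2],
    [[145,-39,55],-52,-0.2],
    [[175,-47,65],-63,-0.2],
    [[205,-54,70],-73,-0.2],
    [[221,-58,70],-84,-0.2]
  ]
}}

```text
time_s: 38.25
position: [374.0, 311.6, 179.7]
ee_rot: [-3.14, -0.001, 2.909]
ft_force: [-0.5, -0.3, 0.1]
width: 51.1
grasp_force: 0.0
```

```bash
python3 g.py 373 311 160 180
```

```text
38.25 [374.  311.6 179.7] [-1.7993e+02 -8.0000e-02  1.6667e+02]
shift [0.8, -0.8, 19.7] turn -13.3 rows 1.2
```

>>> {"name": "apply_moves", "arguments": {
  "commands": [
    [[0.8,-0.8,10],-8,-0.2],
    [[0.8,-0.8,18],-13,-0.2],
    [[0.8,-0.8,18],-13.3,-0.2],
    [[0.8,-0.8,18],-13.3,-0.2],
    [[0.8,-0.8,18],-13.3,-0.2]
  ]
}}

```text
time_s: 38.88
position: [373.1, 310.5, 163.1]
ee_rot: [3.141, 0.001, 3.134]
ft_force: [-0.2, 0.7, 0.1]
width: 51.7
grasp_force: 0.0
```

```bash
cat > m.py <<'E'
from h import *
im,d,p=cam('wrist');W=world(d,p)
x,y,z=[np.nan_to_num(W[...,k],nan=-999) for k in range(3)]
for nm,cx,cy,zl,zh in(('tin',533,315,104,120),('tub',453,313,92,108),('bot',373,311,122,140)):
    s=(np.hypot(x-cx,y-cy)<40)&(z>zl)&(z<zh);P=W[s][:,:2].astype(np.float32)
    if len(P)>20:
        c,r=cv2.minEnclosingCircle(P);print(nm,len(P),np.round(c,1),round(r,1))
E
python3 m.py; python3 g.py 373 311 68.5 180
```

```text
tin 1440 [522.6 314.3] 27.3
tub 5375 [453.9 313.1] 31.4
bot 1935 [373.2 310.8] 14.0
38.925 [373.  310.5 163.1] [1.7999e+02 3.0000e-02 1.7960e+02]
shift [-0.0, 0.5, 94.6] turn -0.4 rows 1.5
```

>>> {"name": "apply_moves", "arguments": {
  "commands": [
    [[-0.2,0.3,40],-0.4,-0.2],
    [[-0.2,0.3,75],-0.4,-0.2],
    [[-0.2,0.3,90],-0.4,-0.2],
    [[-0.2,0.3,94.5],-0.4,-0.2],
    [[-0.2,0.3,94.5],-0.4,-0.2],
    [[-0.2,0.3,94.5],-0.4,-0.2],
    [[-0.2,0.3,94.5],-0.4,1],
    [[-0.2,0.3,94.5],-0.4,1]
  ],
  "force": 40
}}

```text
time_s: 39.92
position: [373.3, 311.1, 69.1]
ee_rot: [3.141, 0.001, -3.14]
ft_force: [0.1, -1.3, 5.0]
width: 26.8
grasp_force: 39.1
```

>>> {"name": "apply_moves", "arguments": {
  "commands": [
    [[0,0,0],0,1],
    [[0,0,0],0,1],
    [[0,0,-5],0,1],
    [[0,0,-25],0,1],
    [[0,0,-65],0,1],
    [[0,0,-105],0,1],
    [[0,0,-115],0,1],
    [[0,0,-115],0,1]
  ]
}}

```text
time_s: 40.92
position: [372.6, 310.9, 183.1]
ee_rot: [3.141, 0.0, -3.14]
ft_force: [-0.7, -0.2, -1.9]
width: 26.8
grasp_force: 39.7
```

```bash
python3 g.py 567.1 -57.3 183 88.5
```

```text
40.925 [372.6 310.9 183.1] [ 1.7999e+02  1.0000e-02 -1.7993e+02]
shift [-194.1, -368.4, 0.1] turn 91.6 rows 8.6
```

>>> {"name": "apply_moves", "arguments": {
  "commands": [
    [[-15,-30,0],10,1],
    [[-35,-70,0],20,1],
    [[-60,-115,0],30,1],
    [[-87,-165,0],40,1],
    [[-115,-218,0],50,1],
    [[-142,-270,0],60,1],
    [[-165,-315,0],70,1],
    [[-184,-350,0],80,1]
  ]
}}

```text
time_s: 41.92
position: [556.5, -40.7, 180.6]
ee_rot: [-3.138, -0.002, 1.739]
ft_force: [0.2, 0.9, -1.7]
width: 26.7
grasp_force: 39.8
```

>>> {"name": "apply_moves", "arguments": {
  "commands": [
    [[15,9,0],9,1],
    [[18,10,0],11,1],
    [[18,10,0],11,1],
    [[18,10,0],11,1],
    [[18,10,0],11,1]
  ]
}}

```text
time_s: 42.55
position: [563.5, -19.4, 182.9]
ee_rot: [-3.141, -0.0, 1.555]
ft_force: [-0.3, -0.2, -0.5]
width: 27.2
grasp_force: 39.8
```

```bash
python3 g.py 567.1 -57.3 71 88.5
```

```text
42.55 [563.5 -19.4 182.9] [-179.96   -0.     89.09]
shift [-37.8, 4.2, 111.9] turn 0.6 rows 1.9
```

>>> {"name": "apply_moves", "arguments": {
  "commands": [
    [[-20,2,0],0.6,1],
    [[-34,4,10],0.6,1],
    [[-37.8,4.2,40],0.6,1],
    [[-37.8,4.2,70],0.6,1],
    [[-37.8,4.2,85],0.6,1],
    [[-37.8,4.2,85],0.6,1],
    [[-37.8,4.2,85],0.6,1],
    [[-37.8,4.2,85],0.6,1]
  ]
}}

```text
time_s: 43.55
position: [568.3, -57.5, 99.6]
ee_rot: [3.139, 0.001, 1.544]
ft_force: [-0.6, -0.9, -1.4]
width: 26.9
grasp_force: 39.8
```

```bash
python3 g.py 567.1 -57.3 71 88.5
```

```text
43.55 [568.3 -57.5  99.6] [1.7987e+02 4.0000e-02 8.8480e+01]
shift [0.2, -1.2, 28.6] turn -0.0 rows 0.5
```

>>> {"name": "apply_moves", "arguments": {
  "commands": [
    [[0.2,-0.4,10],0,1],
    [[0.2,-0.4,20],0,1],
    [[0.2,-0.4,25],0,1],
    [[0.2,-0.4,26.5],0,1],
    [[0.2,-0.4,27],0,1],
    [[0.2,-0.4,27],0,1],
    [[0.2,-0.4,27],0,1],
    [[0.2,-0.4,27],0,1]
  ]
}}

```text
time_s: 44.55
position: [567.1, -57.1, 71.4]
ee_rot: [3.141, 0.0, 1.544]
ft_force: [0.5, -0.3, -1.4]
width: 26.7
grasp_force: 39.9
```

```bash
python3 g.py 567.1 -57.3 71 88.5
```

```text
44.55 [567.1 -57.1  71.4] [179.99   0.    88.46]
shift [-0.2, 0.0, 0.4] turn -0.0 rows 0.0
```

>>> {"name": "apply_moves", "arguments": {
  "commands": [
    [[0,0,0.6],0,1],
    [[0,0,0.6],0,0.6],
    [[0,0,0.6],0,0.2],
    [[0,0,0.6],0,-0.2],
    [[0,0,0.6],0,-0.2],
    [[0,0,-20],0,-0.2],
    [[0,0,-60],0,-0.2],
    [[0,0,-100],0,-0.2]
  ]
}}

```text
time_s: 45.55
position: [566.7, -57.0, 172.0]
ee_rot: [-3.141, -0.0, 1.544]
ft_force: [0.6, 0.0, 0.2]
width: 51.3
grasp_force: 0.0
```

```bash
python3 g.py 453.5 313.1 160 180
```

```text
45.55 [566.7 -57.  172. ] [-1.7995e+02 -1.0000e-02  8.8460e+01]
shift [366.9, -123.1, 12.0] turn -91.5 rows 8.6
```

>>> {"name": "apply_moves", "arguments": {
  "commands": [
    [[35,-12,0],-10,-1],
    [[80,-27,0],-20,-1],
    [[128,-43,0],-30,-1],
    [[178,-60,0],-41,-1],
    [[228,-76,0],-51,-1],
    [[278,-93,0],-62,-1],
    [[320,-107,0],-72,-1],
    [[352,-118,5],-82,-1]
  ]
}}

```text
time_s: 46.55
position: [457.9, 299.9, 166.7]
ee_rot: [3.141, 0.001, 2.982]
ft_force: [-0.2, -0.1, -0.3]
width: 85.3
grasp_force: 0.0
```

```bash
python3 g.py 453.5 313.1 130 180
```

```text
46.55 [457.9 299.9 166.7] [1.7996e+02 5.0000e-02 1.7087e+02]
shift [6.5, 12.3, 36.7] turn -9.1 rows 0.9
```

>>> {"name": "apply_moves", "arguments": {
  "commands": [
    [[6.5,12.3,10],-9,-1],
    [[6.5,12.3,30],-9.1,-1],
    [[6.5,12.3,36],-9.1,-1],
    [[6.5,12.3,36],-9.1,-1],
    [[6.5,12.3,36],-9.1,-1],
    [[6.5,12.3,36],-9.1,-1]
  ]
}}

```text
time_s: 47.3
position: [454.7, 311.1, 131.1]
ee_rot: [3.141, 0.001, 3.134]
ft_force: [-0.5, 0.3, 0.8]
width: 85.1
grasp_force: 0.0
```

```bash
python3 m.py; python3 g.py 453.3 313.1 39 180
```

```text
tin 6654 [532.9 314.4] 30.3
tub 9016 [453.7 313.3] 31.0
47.35 [454.6 311.2 131. ] [1.7997e+02 6.0000e-02 1.7954e+02]
shift [1.3, 1.9, 92.0] turn -0.5 rows 1.5
```

>>> {"name": "apply_moves", "arguments": {
  "commands": [
    [[0.9,2,40],-0.5,-1],
    [[0.9,2,72],-0.5,-1],
    [[0.9,2,87],-0.5,-1],
    [[0.9,2,91.5],-0.5,-1],
    [[0.9,2,91.5],-0.5,-1],
    [[0.9,2,91.5],-0.5,-1],
    [[0.9,2,91.5],-0.5,1],
    [[0.9,2,91.5],-0.5,1]
  ],
  "force": 40
}}

```text
time_s: 48.35
position: [453.8, 313.3, 39.8]
ee_rot: [3.141, 0.002, -3.14]
ft_force: [-1.9, -0.7, 4.2]
width: 60.7
grasp_force: 42.7
```

>>> {"name": "apply_moves", "arguments": {
  "commands": [
    [[0,0,0],0,1],
    [[0,0,0],0,1],
    [[0,0,0],0,1],
    [[0,0,-5],0,1],
    [[0,0,-30],0,1],
    [[0,0,-75],0,1],
    [[0,0,-120],0,1],
    [[0,0,-130],0,1]
  ]
}}

```text
time_s: 49.35
position: [454.8, 314.0, 171.8]
ee_rot: [3.139, 0.005, -3.14]
ft_force: [0.4, 0.2, -2.3]
width: 60.6
grasp_force: 44.4
```

```bash
python3 g.py 568.9 15.9 170 88.5
```

```text
49.35 [454.8 314.  171.8] [ 179.87    0.29 -179.93]
shift [-113.7, -298.2, 1.8] turn 91.6 rows 8.6
```

>>> {"name": "apply_moves", "arguments": {
  "commands": [
    [[-10,-25,0],10,1],
    [[-25,-65,0],20,1],
    [[-40,-105,0],30,1],
    [[-56,-148,0],40,1],
    [[-72,-190,0],50,1],
    [[-88,-230,0],60,1],
    [[-101,-265,0],70,1],
    [[-111,-290,0],80,1]
  ]
}}

```text
time_s: 50.35
position: [563.8, 21.7, 166.7]
ee_rot: [-3.138, -0.001, 1.739]
ft_force: [-0.4, 0.2, -2.7]
width: 60.8
grasp_force: 44.4
```

```bash
python3 g.py 568.9 15.9 80 88.5
```

```text
50.35 [563.8  21.7 166.7] [-1.7981e+02 -6.0000e-02  9.9660e+01]
shift [-6.6, 4.0, 86.7] turn 11.2 rows 1.4
```

>>> {"name": "apply_moves", "arguments": {
  "commands": [
    [[-6.6,4,0],8,1],
    [[-6.6,4,10],11.2,1],
    [[-6.6,4,30],11.2,1],
    [[-6.6,4,60],11.2,1],
    [[-6.6,4,76],11.2,1],
    [[-6.6,4,76],11.2,1],
    [[-6.6,4,76],11.2,1],
    [[-6.6,4,76],11.2,1]
  ]
}}

```text
time_s: 51.35
position: [570.5, 17.4, 94.0]
ee_rot: [3.139, 0.0, 1.551]
ft_force: [-0.3, 0.8, -2.0]
width: 60.9
grasp_force: 44.4
```

```bash
python3 -c "
from h import *
camera('top');camera('top')"; python3 g.py 568.9 15.9 41.5 88.5
```

```text
51.45 [570.3  17.4  93.8] [1.7989e+02 2.0000e-02 8.8870e+01]
shift [-1.5, -1.4, 52.3] turn 0.4 rows 0.8
```

>>> {"name": "apply_moves", "arguments": {
  "commands": [
    [[-1.5,-0.8,20],0.4,1],
    [[-1.5,-0.8,38],0.4,1],
    [[-1.5,-0.8,47],0.4,1],
    [[-1.5,-0.8,50],0.4,1],
    [[-1.5,-0.8,51],0.4,1],
    [[-1.5,-0.8,51],0.4,1],
    [[-1.5,-0.8,51],0.4,1],
    [[-1.5,-0.8,51],0.4,1]
  ]
}}

```text
time_s: 52.45
position: [569.0, 16.0, 42.1]
ee_rot: [3.141, 0.0, 1.544]
ft_force: [0.6, 0.6, -2.2]
width: 60.5
grasp_force: 44.4
```

```bash
python3 g.py 568.9 15.9 41.6 88.5
```

```text
52.45 [569.   16.   42.1] [1.7997e+02 1.0000e-02 8.8470e+01]
shift [-0.1, -0.1, 0.5] turn -0.0 rows 0.0
```

>>> {"name": "apply_moves", "arguments": {
  "commands": [
    [[0,0,0.7],0,1],
    [[0,0,0.7],0,0.2],
    [[0,0,0.7],0,-0.5],
    [[0,0,0.7],0,-1],
    [[0,0,0.7],0,-1],
    [[0,0,-20],0,-1],
    [[0,0,-65],0,-1],
    [[0,0,-115],0,-1]
  ]
}}

```text
time_s: 53.45
position: [568.2, 16.1, 157.2]
ee_rot: [-3.14, -0.0, 1.544]
ft_force: [1.1, -1.2, -0.6]
width: 84.7
grasp_force: 0.0
```

```bash
python3 g.py 532.9 314.4 160 180
```

```text
53.45 [568.2  16.1 157.2] [-1.7988e+02 -2.0000e-02  8.8460e+01]
shift [297.2, -43.3, -2.8] turn -91.5 rows 8.6
```

>>> {"name": "apply_moves", "arguments": {
  "commands": [
    [[25,-4,-5],-10,-1],
    [[60,-9,-5],-20,-1],
    [[100,-15,-5],-30,-1],
    [[145,-21,-5],-41,-1],
    [[190,-28,-5],-51,-1],
    [[232,-34,-5],-62,-1],
    [[265,-39,-5],-72,-1],
    [[288,-42,-3],-82,-1]
  ]
}}

```text
time_s: 54.45
position: [534.1, 306.8, 159.7]
ee_rot: [3.141, 0.0, 2.982]
ft_force: [0.9, 0.4, 0.5]
width: 85.1
grasp_force: 0.0
```

```bash
python3 g.py 532.9 314.4 130 180
```

```text
54.45 [534.1 306.8 159.7] [179.98   0.   170.88]
shift [2.4, 7.3, 29.7] turn -9.1 rows 0.9
```

>>> {"name": "apply_moves", "arguments": {
  "commands": [
    [[2.4,7.3,10],-9,-1],
    [[2.4,7.3,25],-9.1,-1],
    [[2.4,7.3,28],-9.1,-1],
    [[2.4,7.3,28],-9.1,-1],
    [[2.4,7.3,28],-9.1,-1],
    [[2.4,7.3,28],-9.1,-1]
  ]
}}

```text
time_s: 55.2
position: [533.8, 312.5, 132.4]
ee_rot: [3.141, 0.001, 3.133]
ft_force: [-0.4, 0.3, 0.1]
width: 85.4
grasp_force: 0.0
```

```bash
python3 m.py; python3 g.py 532.9 314.4 47 180
```

```text
tin 9183 [532.8 314.6] 30.0
55.25 [533.7 312.6 132.3] [1.7998e+02 5.0000e-02 1.7953e+02]
shift [0.9, 1.8, 85.3] turn -0.5 rows 1.4
```

>>> {"name": "apply_moves", "arguments": {
  "commands": [
    [[0.7,1.8,40],-0.5,-1],
    [[0.7,1.8,68],-0.5,-1],
    [[0.7,1.8,82],-0.5,-1],
    [[0.7,1.8,86],-0.5,-1],
    [[0.7,1.8,86],-0.5,-1],
    [[0.7,1.8,86],-0.5,-1],
    [[0.7,1.8,86],-0.5,1],
    [[0.7,1.8,86],-0.5,1]
  ],
  "force": 40
}}

```text
time_s: 56.25
position: [533.2, 314.5, 46.7]
ee_rot: [3.141, 0.001, -3.14]
ft_force: [-0.3, -0.3, 2.0]
width: 57.2
grasp_force: 42.5
```

>>> {"name": "apply_moves", "arguments": {
  "commands": [
    [[0,0,0],0,1],
    [[0,0,0],0,1],
    [[0,0,0],0,1],
    [[0,0,-5],0,1],
    [[0,0,-30],0,1],
    [[0,0,-75],0,1],
    [[0,0,-115],0,1],
    [[0,0,-125],0,1]
  ]
}}

```text
time_s: 57.25
position: [533.9, 315.1, 173.3]
ee_rot: [3.14, 0.004, -3.14]
ft_force: [-0.1, 0.3, -3.4]
width: 57.0
grasp_force: 43.8
```

```bash
python3 g.py 574 86.2 172 88.5
```

```text
57.25 [533.9 315.1 173.3] [ 179.9     0.24 -179.93]
shift [-39.8, -228.9, 1.3] turn 91.6 rows 8.6
```

>>> {"name": "apply_moves", "arguments": {
  "commands": [
    [[-3,-15,0],10,1],
    [[-8,-45,0],20,1],
    [[-13,-78,0],30,1],
    [[-19,-110,0],40,1],
    [[-25,-143,0],50,1],
    [[-30,-175,0],60,1],
    [[-35,-202,0],70,1],
    [[-38.5,-222,0],80,1]
  ]
}}

```text
time_s: 58.25
position: [570.3, 91.2, 168.4]
ee_rot: [-3.138, -0.001, 1.74]
ft_force: [0.3, -0.1, -4.8]
width: 57.0
grasp_force: 43.8
```

```bash
python3 g.py 573.9 86 90 88.5
```

```text
58.25 [570.3  91.2 168.4] [-1.7978e+02 -4.0000e-02  9.9680e+01]
shift [-5.8, 2.7, 78.4] turn 11.2 rows 1.3
```

>>> {"name": "apply_moves", "arguments": {
  "commands": [
    [[-5.8,2.7,0],8,1],
    [[-5.8,2.7,10],11.2,1],
    [[-5.8,2.7,30],11.2,1],
    [[-5.8,2.7,60],11.2,1],
    [[-5.8,2.7,72],11.2,1],
    [[-5.8,2.7,72],11.2,1],
    [[-5.8,2.7,72],11.2,1],
    [[-5.8,2.7,72],11.2,1]
  ]
}}

```text
time_s: 59.25
position: [576.0, 87.3, 99.9]
ee_rot: [3.139, 0.0, 1.551]
ft_force: [-0.2, -0.6, -2.9]
width: 56.9
grasp_force: 43.8
```

```bash
python3 -c "
from h import *
camera('top');camera('top')"; python3 g.py 573.9 86 48.7 88.5
```

```text
59.35 [575.7  87.3  99.7] [179.9    0.    88.87]
shift [-1.3, -1.8, 51.0] turn 0.4 rows 0.8
```

>>> {"name": "apply_moves", "arguments": {
  "commands": [
    [[-1.3,-1.3,20],0.4,1],
    [[-1.3,-1.3,38],0.4,1],
    [[-1.3,-1.3,46],0.4,1],
    [[-1.3,-1.3,49],0.4,1],
    [[-1.3,-1.3,50],0.4,1],
    [[-1.3,-1.3,50],0.4,1],
    [[-1.3,-1.3,50],0.4,1],
    [[-1.3,-1.3,50],0.4,1]
  ]
}}

```text
time_s: 60.35
position: [574.0, 86.0, 49.1]
ee_rot: [3.141, 0.0, 1.544]
ft_force: [0.5, -0.6, -3.4]
width: 57.2
grasp_force: 43.9
```

```bash
python3 g.py 573.9 86 48.7 88.5
```

```text
60.35 [574.   86.   49.1] [179.97   0.    88.47]
shift [0.0, -0.1, 0.4] turn -0.0 rows 0.0
```

>>> {"name": "apply_moves", "arguments": {
  "commands": [
    [[0,0,0.7],0,1],
    [[0,0,0.7],0,0.2],
    [[0,0,0.7],0,-0.5],
    [[0,0,0.7],0,-1],
    [[0,0,0.7],0,-1],
    [[0,0,-20],0,-1],
    [[0,0,-65],0,-1],
    [[0,0,-115],0,-1]
  ]
}}

```text
time_s: 61.35
position: [573.2, 86.0, 164.3]
ee_rot: [-3.14, -0.0, 1.544]
ft_force: [0.4, -0.6, -0.1]
width: 85.7
grasp_force: 0.0
```

>>> {"name": "apply_moves", "arguments": {
  "commands": [
    [[0,-15,-50],0,-1],
    [[0,-30,-100],0,-1],
    [[-15,-30,-150],0,-1],
    [[-30,-25,-190],0,-1],
    [[-30,-20,-230],0,-1],
    [[-30,-18,-240],0,-1],
    [[-30,-18,-240],0,-1],
    [[-30,-18,-240],0,-1]
  ]
}}

```text
time_s: 62.35
position: [554.4, 56.7, 401.9]
ee_rot: [-3.138, -0.0, 1.544]
ft_force: [0.2, -1.0, -0.7]
width: 85.3
grasp_force: 0.0
```

Run:
```python
from h import *
o=get_obs();print(o['position'].round(1),o['time_s'])
im,d,p=cam('wrist');W=world(d,p)
x,y,z=[np.nan_to_num(W[...,i],nan=-999) for i in range(3)]
for nm,cx,cy,R,zl,zh in(('tin',573,86,45,106,122),('tub',568,15.6,45,95,110),('bot',566,-57.5,30,125,145),('spool',426,-97,35,45,60)):
    s=(np.hypot(x-cx,y-cy)<R)&(z>zl)&(z<zh);P=W[s];c,r=cv2.minEnclosingCircle(P[:,:2].astype(np.float32));print(nm,s.sum(),np.round(c,1),round(r,1),P[:,:2].mean(0).round(1),np.median(P[:,2]).round(1))
R=(y<-225)&(y>-390)&(x>300)&(x<640)&(z<80)
P=W[R&(z>10)];print('last',P.min(0).round(1),P.max(0).round(1));save('w6.png',im)
```

```text
[554.4  56.7 401.9] 62.35
tin 2055 [574.3  86.9] 29.6 [574.3  87.8] 113.9
tub 1901 [569.  17.] 31.1 [569.2  17.9] 100.0
bot 410 [567.4 -56.2] 13.9 [567.3 -54.8] 132.9
spool 620 [427.2 -97.7] 21.4 [427.4 -96.6] 51.9
last [ 354.  -330.9   10.1] [ 555.5 -273.9   64.7]
```

View pics/w6.png

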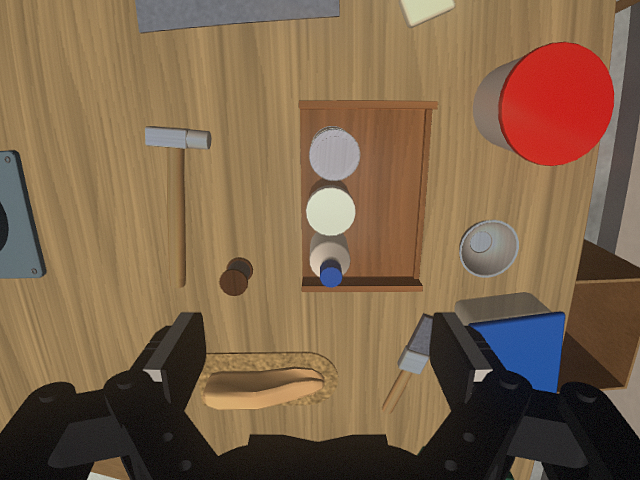

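All three containers stand back within about 1 mm of their starting positions, at px (334,153), (330,211) and (331,273). The last lies on the mat and the spool is unmoved.

```bash
python3 -c "
from station import *
print(sign_off())"
```

```text
the job is handed in; nothing more can be done
None
```

The job is done and handed in at about 62 s: the last lies sole down on the mat, toe at the rounded end and about 1 mm off centre, the tub, bottle and tin stand back within about 1 mm of where they started, and the spool has not moved.

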